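# Weigh the filled spice caddy on a hand scale

### The arm

A 6-joint arm with a two-finger parallel gripper is mounted at the origin on a cart in front of the work surface, level with it; the furniture and walls round the work are solid. World frame = base frame: x ahead of the robot, y to its left, z up, the work surface at z = 0. Lengths are in m, angles in rad, forces in N, time in s.
With the tool pointing down it reaches from about 0.25 to 0.775 m from the base axis. Payload 4 kg.
Tool frame: the origin (TCP) lies at the very end of the fingers, on their centre line; the grasp point (between the pads) lies 19 mm behind it; z points along the fingers, y is the line along which they close (so a half turn about z gives the same grasp; the last joint's range is limited). The gripper opens to 94 mm and grips with 3 to 60 N. Pads are 16 mm wide; open, the fingers measure 119 mm over their backs; the gripper's body (75 mm by 177 mm) begins 78 mm behind the grasp point.
Start: joints at [-1.419, 0.087, 1.371, -0, 1.684, -0.103], TCP at [0.139, -0.532, 0.206] pointing down, gripper open.
Joint ranges: [-3.1, 3.1], [-0.76, 2.03], [0.27, 2.55], [-1.08, 4.22], [0.17, 2.65], [-2.57, 2.57]. Speed limits (rad/s): [2.79, 2.79, 3.14, 3.14, 3.14, 3.14].

### API

Orientations are given as [roll, pitch, yaw] about the fixed x, y, z axes, in that order (R = Rz(yaw) Ry(pitch) Rx(roll)).
In Python, from bench import robot, vision gives the robot as it stands.
- The arm moves only by the shell command python3 -m crank 'ROWS'. ROWS is JSON, a list of rows, each a list of 3 entries, a list of its own where there are three numbers: the closure, from 0 (fully open) to 1 (shut), then the shift along the tool's x, y, z in m, then the turn, a rotation vector about the tool's x, y, z in degrees. A call has 1 to 8 rows; each row shifts and turns the commanded pose from where the row before left it, along the tool's axes as they then stand; what a row does not reach is not made up. A row lasts 1/10 s, in which the tool goes at most 50 mm and 8.59 degrees, less where a joint would pass 70% of its speed; a pose out of reach is approached as far as the arm can. A call with a gripper value outside its range is refused whole. The fingers move at their own pace and stop on an object; the grip force is fixed at half the most. Time passes only in rows, so rows that do not move let the fingers close. It gives the time, the measured TCP pose, the force, the opening and the grip force at its end, in the units of the state.
- robot.get_obs(): the state, without advancing time (a new reading comes with each control period).
- vision.snapshot(name): name is "scene" or "side" or "wrist"; returns a dict with "color" (420x560x3 uint8, red, green, blue), "z_map" (420x560 float32, m along the optical axis (not along the pixel's ray), 0 where there is no reading), "fx", "fy", "cx", "cy" (pixels), "R" (3x3) and "t" (3): a world point X has camera coordinates R X + t. Camera axes: x right, y down, z forward; pixel columns grow to the right and rows downward; lengths in m; the calibration is good to about 2 mm. A picture is of the moment at which its call begins.
- robot.close_job(): hands the job in; it is judged then, once.
The state is a dict: "time": time; "joint_positions": joint angles; "qvel": joint speeds; "joint_torque": joint torques, N m; "tool_pos": TCP position; "ee_rot": TCP orientation; "wrist_force": force on the tool from outside, world axes, zero at the start; "wrist_torque": the same for the moment, N m; "width": finger opening in m; "finger_force": force on a finger pad.
Only numpy, scipy, OpenCV 4.12 (cv2) and the standard library are available. Lean on these libraries where they do the work, as an engineer would, in place of code of your own. Each camera call takes 0.05 s, during which the arm holds its last target. There are 200 camera calls.

### The job

Weigh the spices together: raise the wooden locker's lid by its bar until the stay locks and it stays up by itself, and stand every spice container that is out upright in a cup of the green caddy, one to a cup. Then take the hand scale out of the locker, hook it under the caddy's carrying bar and lift until the whole loaded caddy hangs clear of the worktop by a good 2 cm, keep it hanging there for 3 seconds so that the reading settles (never lift the caddy with the gripper itself), and set it down gently on the worktop. Finally put the scale back upright in its holder in the locker, push the red paddle down to unlock the stay so that the lid closes fully, and leave the tape, mug and lemon alone.

Things in the scene. Friction and masses are not known exactly. Their poses are not given: they have to be found in the camera images.
- locker: fixed wooden locker, an open-topped box 140 x 140 x 150 mm high (walls 6 mm), closed by a lift-up lid; its place and yaw vary. Origin: centre of its underside, on the worktop; x points from its front to its back (away from the robot at yaw 0), z up. The release paddle stands out at its right (-y) side
- lid (a joint): angle of the white lid (137 x 140 x 8 mm): 0 closed, hinged along the locker's y at its top back edge, grows as the front edge rises, up to 1.8. A spring and its weight (about 0.3 kg) pull it shut slowly (about 1 rad/s, damped) from any angle; raised past about 1.68 the stay snaps in and holds it at about 1.65. 2 to 3 N at the bar lift it, a little more near the end, where the stay's catch is pushed aside
- lid_hinge (a point): middle of the lid's hinge line, 152 mm above the worktop, at locker x = +70 mm; axes as the locker's
- lid_bar (a point): middle of the steel pull bar, a round bar 12 mm thick and 110 mm long along the locker's y, held 50 mm in front of the lid by a bracket at each end (94 mm free between them). It lies 190 mm from the hinge line and 4 mm above the lid's underside plane, at about 156 mm height when shut, about 340 mm when the stay is locked; it can turn in a pinch from above. The lid's z axis is this point's z
- release (a joint): travel of the release paddle, 0 up to 0.014 m pressed down; sprung, 3 N at rest to 6.5 N fully down. Pressed 0.011 or more it frees the locked lid, which then falls shut by itself in about 3 s; hold it down until the lid has begun to fall. It also moves when the lid passes the catch on the way up
- paddle (a point): middle of the top face of the red paddle, 44 x 44 mm, about 202 mm above the worktop, 142 mm to the right (-y) of the locker's middle and 55 mm behind it (+x); push straight down. The open lid stands about 50 mm to its left, rising to 340 mm
- scale: loose sprung hand scale, about 0.17 kg, stored upright in the locker. Origin: centre of the underside of its black case (42 x 52 x 40 mm high in its x, y, z). On the case an orange grip block 24 (x) x 62 (y) x 36 mm high, from z = 40 to 76 mm; pinch it across x. Below the case a steel hook of 8 mm wire in the x-z plane reaches down to z = -64 mm and sideways 20 mm each way; it is open to +x
- scale_hook (a joint): extension of the scale's spring, 0 to 0.045 m; stiffness 300 N/m, so about 33 mm per kg on the hook; the hook moves down the case's -z by it
- hook_seat (a point): inner bottom of the hook, straight below the case's middle, 56 mm under the case when unloaded; the hook's tip stands 16 mm in +x of it and 16 mm higher, its shank 16 mm in -x of it (24 mm free between). The shank bends back over the seat, about 40 mm above it at the seat's middle. A bar must pass over the tip along the scale's x, at 18 to 38 mm above the seat, then settles on the seat
- dock (a point): where the scale's origin sits when it is in its holder in the locker: 72 mm above the worktop, axes as the locker's (the scale's x to locker's x). The holder is a pocket 53 x 63 mm wide (x, y), whose rails carry the case's underside; its walls reach 22 mm above the rails, and between the rails a slot 36 mm wide (y) takes the hook
- caddy: loose green spice caddy, 0.38 kg, 162 x 150 mm base plate 8 mm thick with four square cups (inside 56 x 56 mm, walls 3 mm, rims 37 mm above its underside). Origin: centre of its underside; z up. Cups lie at x = +-50, y = +-44 mm
- carry_bar (a point): centre of the caddy's carrying bar: 8 mm steel bar, 44 mm long along the caddy's y, 118 mm above its underside, on two 8 mm posts at y = +-22 mm (36 mm free between them). Between the cups along the caddy's x through the middle there is a free lane about 32 mm wide for the hook, from either side
- cup0 (a point): middle of the inner floor of one cup, 8 mm above the caddy's underside, caddy x, y = +50, +44 mm
- cup1 (a point): middle of the inner floor of one cup, 8 mm above the caddy's underside, caddy x, y = -50, -44 mm
- cup2 (a point): middle of the inner floor of one cup, 8 mm above the caddy's underside, caddy x, y = +50, -44 mm
- cup3 (a point): middle of the inner floor of one cup, 8 mm above the caddy's underside, caddy x, y = -50, +44 mm
- pepper_jar: glass spice jar with black lid and dark label, round, 41 mm across, 105 mm high, 0.11 kg. Origin: centre of underside, z up. May be absent
- pepper_jar2: a second jar just like pepper_jar. May be absent
- turmeric_jar: glass spice jar with black lid and white and orange label, round, 41 mm across, 105 mm high, 0.11 kg. Origin: centre of underside, z up. May be absent
- salt_shaker: glass salt shaker with grey dome top, round, 44 mm across up to 70 mm height, then 34 mm across, 90 mm high, 0.1 kg. Origin: centre of underside, z up. May be absent
- tape: roll of tape lying flat, 96 mm across, 25 mm high; leave alone
- mug: blue and red mug, 86 mm across, 90 mm high; leave alone
- lemon_1: yellow lemon, 72 mm; leave alone

How it is judged:
By the outcome, as a careful person would: the job done as asked, in the order asked, and still so for the second after the job is handed in, with the robot touching nothing.
Of pepper_jar, turmeric_jar, salt_shaker, pepper_jar2 only 2 to 4 are there at a start; the rules pass over those that are not, and their reading is None.
At some moment in a run one of caddy may be knocked a few centimetres aside while the robot is not near it.
It also fails if it takes over 200 s, if anything falls off the work surface, if the arm or the gripper's body presses on something with over 40 N, if the wrist force passes 120 N, or if a joint passes its speed limit or range.

## Working session

There is one attempt and no reset: what is moved stays moved. The work goes in short steps, Python scripts to look and compute and a shell command to move; the robot and the scene stay as the last step left them, time stands still between calls to the robot, and variables do not carry over. Pictures are saved under pics/ and viewed, at most 17 in all, crops included, and the job is handed in when it is done.

```bash
ls; mkdir -p pics; python3 - <<'E'
from bench import robot, vision
import cv2, numpy as np
o=robot.get_obs(); print({k:np.round(v,3).tolist() for k,v in o.items()})
ims=[]
for n in ["scene","side","wrist"]:
    s=vision.snapshot(n); np.savez(f"pics/{n}0.npz",**s); cv2.imwrite(f"pics/{n}0.png",s["color"][:,:,::-1])
    print(n,s["fx"],s["cx"],s["cy"],np.round(s["R"],3).tolist(),np.round(-s["R"].T@s["t"],3))
E
```

```text
pics
{'time': 0.0, 'joint_positions': [-1.419, 0.088, 1.372, -0.0, 1.684, -0.103], 'qvel': [-0.001, -0.0, -0.001, 0.001, 0.001, 0.0], 'joint_torque': [-0.0, -34.017, -30.243, 0.072, 0.033, -0.0], 'tool_pos': [0.139, -0.532, 0.204], 'ee_rot': [-3.139, -0.0, 0.255], 'wrist_force': [-0.117, -0.016, 0.75], 'wrist_torque': [0.077, 0.035, 0.017], 'finger_force': 0.0, 'width': 0.094}
scene 448.65873751044256 276.0132275088537 209.63383079026568 [[0.897, -0.441, -0.02], [-0.302, -0.581, -0.756], [0.322, 0.684, -0.655]] [ 0.153 -0.931  0.978]
side 536.4410963614679 282.01748216833477 210.41312807953776 [[0.923, -0.385, -0.012], [-0.255, -0.585, -0.77], [0.289, 0.713, -0.638]] [ 0.129 -1.181  1.162]
wrist 304.30973242330504 280.8886440463816 206.8501395637413 [[0.252, -0.968, -0.002], [-0.926, -0.242, 0.288], [-0.28, -0.071, -0.958]] [ 0.22  -0.511  0.384]
```

View pics/scene0.png

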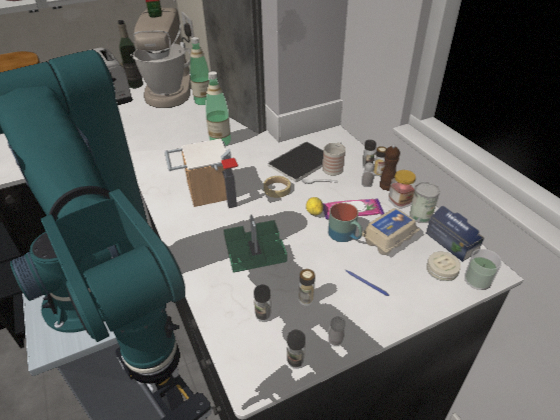

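View pics/side0.png

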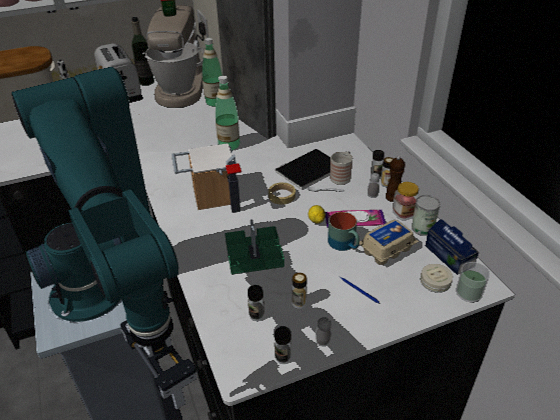

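The scene view shows the locker (~207,175) with its bar (~172,158) and red paddle (~230,163), and the caddy at (255,245). Four spice containers are out: pepper (262,303), turmeric (306,287), pepper2 (296,348) and salt (337,330). The mug is at (344,222), the lemon at (315,205) and the tape at (277,187). The side view agrees.

```bash
cat > h.py <<'E'
import numpy as np, cv2
from bench import robot, vision
def cloud(s):
    z=s["z_map"]; v,u=np.mgrid[:z.shape[0],:z.shape[1]]
    P=np.dstack([(u-s["cx"])/s["fx"]*z,(v-s["cy"])/s["fy"]*z,z])
    return (P-s["t"])@s["R"], z>0
def ray(s,u,v,h):
    d=s["R"].T@np.array([(u-s["cx"])/s["fx"],(v-s["cy"])/s["fy"],1]); c=-s["R"].T@s["t"]
    return c+d*(h-c[2])/d[2]
def proj(s,X):
    c=s["R"]@np.asarray(X,float)+s["t"]; return np.array([s["fx"]*c[0]/c[2]+s["cx"],s["fy"]*c[1]/c[2]+s["cy"]])
def tf():  # tool pose
    from scipy.spatial.transform import Rotation as Ro
    o=robot.get_obs(); return np.array(o["tool_pos"]),Ro.from_euler("xyz",o["ee_rot"])
E
python3 - <<'E'
from h import *
for n in ["scene","side"]:
    s=dict(np.load(f"pics/{n}0.npz")); P,ok=cloud(s); c=s["color"].astype(int); r,g,b=c[...,0],c[...,1],c[...,2]
    x,y,z=P[...,0],P[...,1],P[...,2]
    box=ok&(x>.2)&(x<1)&(y>-.9)&(y<.4)
    red=box&(r>150)&(g<70)&(b<70)&(z>.15); print(n,"red",P[red].mean(0),red.sum())
    lid=box&(z>.15)&(z<.175)&(r>150)&(g>140); q=P[lid]; print("lid",q.mean(0),len(q),cv2.minAreaRect(q[:,:2].astype(np.float32)*1000))
    gr=box&(g>r+15)&(g>b)&(z>.0)&(z<.05)&(y<.1); m=cv2.morphologyEx(gr.astype(np.uint8),cv2.MORPH_OPEN,np.ones((3,3)))>0
    nl,L,st,_=cv2.connectedComponentsWithStats(m.astype(np.uint8)); k=1+st[1:,4].argmax(); q=P[L==k]; print("caddy",q.mean(0),len(q),cv2.minAreaRect(q[:,:2].astype(np.float32)*1000))
    # all raised clusters top down
    H=np.zeros((650,500)); sel=box&(z>.03)&(z<.3); ii=((y[sel]+.9)*500).astype(int);jj=((x[sel]-.2)*500).astype(int)
    np.maximum.at(H,(ii,jj),z[sel]); M=cv2.dilate((H>0).astype(np.uint8),np.ones((3,3)))
    nl,L,st,ce=cv2.connectedComponentsWithStats(M)
    for k in range(1,nl):
        if st[k,4]>60: h=H[L==k]; t=(L==k)&(H>h.max()-.012); yy,xx=np.nonzero(t); print(k,"x %.3f y %.3f top %.3f area %d"%(xx.mean()/500+.2,yy.mean()/500-.9,h.max(),st[k,4]), (st[k,:4]/500).round(3))
    cv2.imwrite(f"pics/H{n}.png",(H*1000).clip(0,255).astype(np.uint8)[::-1])
E
```

```text
scene red [0.50380437 0.14134556 0.20112047] 105
lid [0.46301361 0.29161041 0.15879416] 1028 ((445.58026123046875, 289.53436279296875), (162.5737762451172, 195.64700317382812), 81.6474838256836)
caddy [ 0.53618629 -0.08735573  0.01994993] 427 ((538.5430297851562, -84.3449935913086), (97.37738037109375, 57.50461959838867), 73.38494873046875)
1 x 0.974 y -0.444 top 0.095 area 422 [0.756 0.42  0.046 0.084]
2 x 0.429 y -0.432 top 0.109 area 452 [0.206 0.446 0.048 0.048]
3 x 0.543 y -0.426 top 0.092 area 354 [0.322 0.454 0.044 0.04 ]
4 x 0.938 y -0.364 top 0.038 area 1628 [0.69  0.49  0.096 0.094]
5 x 0.541 y -0.282 top 0.109 area 436 [0.318 0.596 0.046 0.048]
6 x 0.416 y -0.277 top 0.110 area 452 [0.194 0.6   0.046 0.048]
7 x 0.997 y -0.238 top 0.071 area 123 [0.792 0.612 0.01  0.068]
8 x 0.875 y -0.197 top 0.077 area 3636 [0.594 0.638 0.174 0.124]
9 x 0.767 y -0.113 top 0.092 area 908 [0.518 0.716 0.096 0.13 ]
11 x 0.535 y -0.098 top 0.040 area 513 [0.298 0.762 0.078 0.08 ]
12 x 0.429 y -0.104 top 0.040 area 218 [0.2   0.782 0.066 0.042]
13 x 0.447 y -0.057 top 0.042 area 253 [0.21  0.8
[... 1852 characters left out ...]
94 y -0.046 top 0.126 area 187 [0.284 0.826 0.024 0.064]
21 x 0.442 y -0.050 top 0.041 area 262 [0.206 0.83  0.072 0.034]
22 x 0.549 y -0.039 top 0.042 area 209 [0.316 0.85  0.068 0.024]
23 x 0.208 y -0.041 top 0.300 area 68 [0.    0.852 0.02  0.018]
24 x 0.449 y -0.019 top 0.041 area 219 [0.218 0.87  0.066 0.028]
27 x 0.553 y 0.014 top 0.040 area 235 [0.32  0.886 0.072 0.046]
28 x 0.736 y 0.018 top 0.062 area 640 [0.506 0.884 0.06  0.062]
31 x 0.462 y 0.035 top 0.042 area 252 [0.228 0.902 0.066 0.05 ]
34 x 0.976 y 0.064 top 0.095 area 376 [0.752 0.942 0.05  0.044]
35 x 0.508 y 0.149 top 0.212 area 6314 [0.14  1.012 0.22  0.268]
38 x 0.920 y 0.197 top 0.102 area 922 [0.674 1.05  0.104 0.096]
```

```bash
python3 - <<'E'
from h import *
A=[];B=[];R=[]
for n in ["scene","side"]:
    s=dict(np.load(f"pics/{n}0.npz")); P,ok=cloud(s); c=s["color"].astype(int); r,g,b=c[...,0],c[...,1],c[...,2]
    x,y,z=P[...,0],P[...,1],P[...,2]
    box=ok&(x>.3)&(x<.65)
    rim=box&(y>-.16)&(y<.07)&(z>.03)&(z<.045)&(g>r+5); q=P[rim][:,:2].astype(np.float32)*1000; A.append(q); print(n,"rim",len(q),cv2.minAreaRect(q))
    bar=box&(y>-.12)&(y<.03)&(z>.108)&(z<.13); q=P[bar]; w=np.linalg.eigh(np.cov(q[:,:2].T)); print("bar",len(q),(q[:,:2].min(0)+q[:,:2].max(0))/2,q.mean(0),np.degrees(np.arctan2(*w[1][:,1][::-1])))
    lid=box&(y>.1)&(y<.45)&(z>.15)&(z<.175)&(r>130); H=np.zeros((400,400),np.uint8); H[((y[lid]-.1)*1000).astype(int),((x[lid]-.3)*1000).astype(int)]=1
    H=cv2.morphologyEx(H,cv2.MORPH_CLOSE,np.ones((7,7)));O=cv2.morphologyEx(H,cv2.MORPH_OPEN,np.ones((35,35)))
    yy,xx=np.nonzero(O); (cx,cy),wh,a=cv2.minAreaRect(np.c_[xx,yy].astype(np.float32)); print("lid",cx+300,cy+100,wh,a)
    Bm=box&(y>.1)&(y<.5)&(x<.40)&(z>.14)&(z<.175); q=P[Bm]; print("bar/lid front",len(q), cv2.minAreaRect(q[:,:2].astype(np.float32)*1000))
    cv2.imwrite(f"pics/lid_{n}.png",np.hstack([H,O])[::-1]*255)
q=np.vstack(A); print(cv2.minAreaRect(q))
im=cv2.imread("pics/scene0.png")[100:290,130:330]; a=cv2.resize(im,None,fx=3,fy=3,interpolation=cv2.INTER_CUBIC); cv2.imwrite("pics/crop0.png",a)
E
```

```text
scene rim 461 ((495.9477233886719, -43.871726989746094), (157.01364135742188, 162.61813354492188), 78.85332489013672)
bar 41 [ 0.49536584 -0.04473102] [ 0.49480314 -0.04912273  0.11850465] 79.06665299349255
lid 430.5 247.0 (34.0, 37.0) 90.0
bar/lid front 160 ((373.1982421875, 297.698486328125), (133.65554809570312, 57.54315185546875), 88.0450439453125)
side rim 463 ((495.9839172363281, -42.364845275878906), (160.89202880859375, 161.52345275878906), 78.21638488769531)
bar 40 [ 0.49605835 -0.04148222] [ 0.49495437 -0.04739438  0.11956026] 77.61545074043518
lid 300.0 100.0 (0.0, 0.0) 0.0
bar/lid front 161 ((375.1335144042969, 302.90338134765625), (137.4700164794922, 58.206764221191406), 85.3705825805664)
((496.452880859375, -42.53285217285156), (161.0294952392578, 162.51011657714844), 78.21638488769531)
```

View pics/crop0.png

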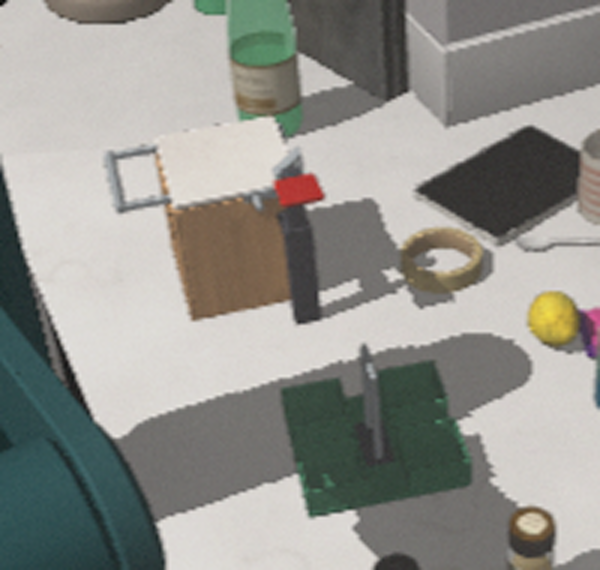

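The crop shows the lid corners at crop (155,133), (276,120), (290,190) and (170,207), and the bar ends at (110,152) and (121,208). The caddy's bar runs along crop (365,348)-(377,455).

```bash
python3 - <<'E'
from h import *
s=dict(np.load("pics/scene0.npz"))
for n,(u,v),h in [("fl",(157,133),.16),("bl",(276,120),.16),("br",(292,190),.16),("fr",(170,207),.16),("barL",(110,153),.158),("barR",(121,208),.158),("padc",(298,189),.202)]:
    print(n,ray(s,(u+.5)/3+130,(v+.5)/3+100,h).round(4))
P,ok=cloud(s)
x,y,z=P[...,0],P[...,1],P[...,2]
q=ok&(y>.1)&(y<.5)&(x>.3)&(x<.7)&(z>.153)&(z<.166); 
H=np.zeros((150,150),np.uint8); H[((y[q]-.15)*500).astype(int),((x[q]-.3)*500).astype(int)]=255
cv2.imwrite("pics/top.png",cv2.resize(H[::-1],None,fx=4,fy=4,interpolation=0))
E
```

```text
fl [0.4231 0.3709 0.16  ]
bl [0.5517 0.3334 0.16  ]
br [0.5171 0.196  0.16  ]
fr [0.3926 0.2268 0.16  ]
barL [0.3653 0.3592 0.158 ]
barR [0.3469 0.2519 0.158 ]
padc [0.5044 0.1369 0.202 ]
```

View pics/top.png

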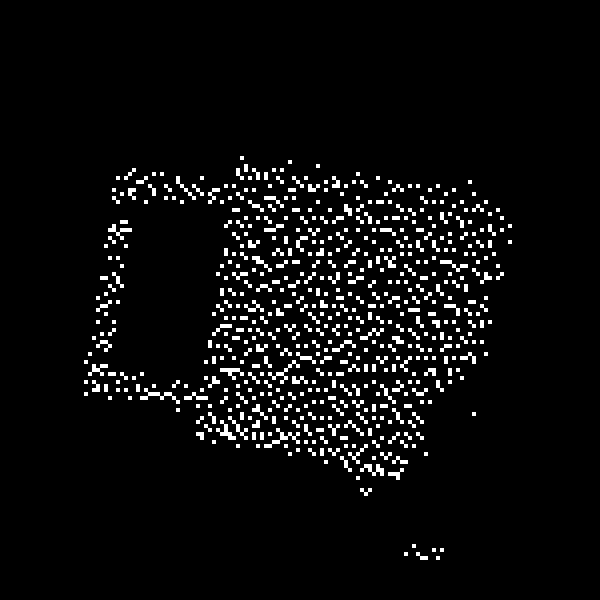

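Top view of the lid cloud: the bar runs from (88,390) to (128,200), the lid's front edge from (197,440) to (240,165). That gives locker ≈(0.475,0.288), yaw ≈-10°. From this the paddle should be at (0.5045,0.139), and I measured (0.504,0.139).

```bash
python3 - <<'E'
from h import *
p,R=tf()
for n in ["scene","side"]:
    s=dict(np.load(f"pics/{n}0.npz")); P,ok=cloud(s); q=R.inv().apply(P[ok]-p)
    for a,b in [(-.02,.003),(-.06,-.03),(-.09,-.07),(-.12,-.1),(-.14,-.12),(-.17,-.14),(-.2,-.17),(-.24,-.2)]:
        m=(abs(q[:,0])<.15)&(abs(q[:,1])<.15)&(q[:,2]>a)&(q[:,2]<b); 
        if m.sum(): print(n,a,m.sum(),q[m].min(0).round(3)[:2],q[m].max(0).round(3)[:2])
cv2.imwrite("pics/g.png",cv2.resize(cv2.imread("pics/side0.png")[290:420,90:230],None,fx=4,fy=4))
E
```

```text
scene -0.02 10 [ 0.    -0.047] [ 0.007 -0.044]
scene -0.12 271 [-0.034 -0.074] [0.033 0.087]
scene -0.14 997 [-0.034 -0.088] [0.033 0.091]
scene -0.17 636 [-0.034 -0.085] [0.033 0.091]
scene -0.2 528 [-0.038 -0.036] [0.036 0.04 ]
scene -0.24 769 [-0.037 -0.012] [0.035 0.039]
side -0.02 41 [-0.01 -0.05] [0.009 0.061]
side -0.06 111 [-0.01  -0.056] [0.009 0.062]
side -0.12 402 [-0.035 -0.078] [0.032 0.085]
side -0.14 817 [-0.035 -0.088] [0.034 0.091]
side -0.17 665 [-0.034 -0.087] [0.032 0.091]
side -0.2 379 [-0.038 -0.038] [0.037 0.039]
side -0.24 566 [-0.037 -0.016] [0.036 0.039]
```

View pics/g.png

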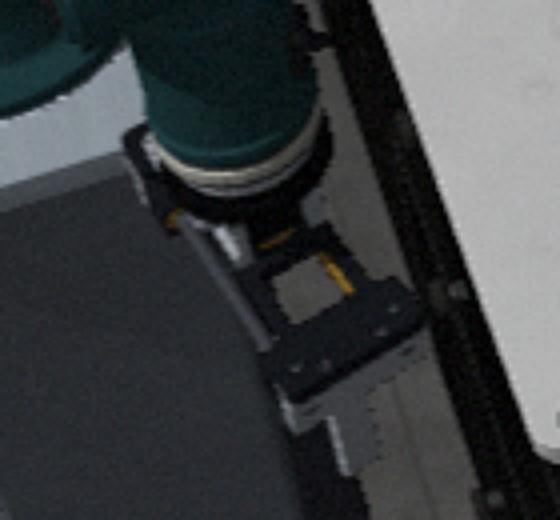

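```bash
python3 -m crank '[[0.55,[0,0,-0.05],[0,0,0]],[0.55,[0,0,-0.05],[0,0,0]],[0.55,[0,0,-0.05],[0,0,0]],[0.55,[0,0,0],[0,0,8]]]'
```

```text
time: 0.55
tool_pos: [0.1389, -0.5339, 0.3645]
ee_rot: [3.126, -0.001, 0.112]
wrist_force: [0.0, -0.5, 0.7]
width: 0.0658
finger_force: 0.0
```

The gripper picture shows its body is wide along the finger-closing line (±88 mm, starting 97 mm behind the TCP). Across the locker's x it would hit the open lid, so I'll pinch the scale across y. Next is turning and moving to the lid bar.

```bash
cat >> h.py <<'E'
def go(x,y,z,yaw=None):
    from scipy.spatial.transform import Rotation as Ro
    p,R=tf(); d=np.array([x,y,z])-p; yw=R.as_euler("xyz")[2]
    T=Ro.from_euler("xyz",[np.pi,0,np.radians(yaw) if yaw is not None else yw])
    rv=np.degrees((R.inv()*T).as_rotvec())
    print("pos",p.round(4),"yaw",np.degrees(yw).round(2),"| shift mm (cur axes)",(R.inv().apply(d)*1000).round(1),"(target axes)",(T.inv().apply(d)*1000).round(1),"turn deg",rv.round(2))
E
python3 -m crank '[[0.55,[0,0,0],[0,0,-8.2]],[0.55,[0,0,0],[0,0,-8.2]],[0.55,[0,0,0],[0,0,-8.2]],[0.55,[0,0,0],[0,0,-8.2]],[0.55,[0,0,0],[0,0,-8.2]],[0.55,[0,0,0],[0,0,-8.2]],[0.55,[0,0,0],[0,0,-8.2]],[0.55,[0,0,0],[0,0,-8.2]]]'
python3 -m crank '[[0.55,[0,0,0],[0,0,-7.8]],[0.55,[0,0,0],[0,0,0]]]'
python3 -c "
from h import *
go(.45,-.15,.3,80);go(.356,.306,.25,80)"
```

```text
time: 1.35
tool_pos: [0.1386, -0.5321, 0.355]
ee_rot: [-3.141, -0.001, 1.266]
wrist_force: [0.1, -0.1, -0.2]
width: 0.0425
finger_force: 0.0
time: 1.55
tool_pos: [0.1386, -0.5322, 0.3551]
ee_rot: [-3.141, -0.001, 1.396]
wrist_force: [0.2, -0.6, 0.3]
width: 0.0423
finger_force: 0.0
pos [ 0.1386 -0.5322  0.3551] yaw 79.99 | shift mm (cur axes) [430.4 240.2  55.3] (target axes) [430.4 240.3  55.1] turn deg [-0.02 -0.04 -0.01]
pos [ 0.1386 -0.5322  0.3551] yaw 79.99 | shift mm (cur axes) [863.1  68.4 105.7] (target axes) [863.2  68.5 105.1] turn deg [-0.02 -0.04 -0.01]
```

```bash
python3 -m crank '[[0.55,[0.04,0.022,0],[0,0,0]],[0.55,[0.04,0.022,0],[0,0,0]],[0.55,[0.04,0.022,0],[0,0,0]],[0.55,[0.04,0.022,0],[0,0,0]],[0.55,[0.04,0.022,0],[0,0,0]],[0.55,[0.04,0.022,0],[0,0,0]],[0.55,[0.04,0.022,0],[0,0,0]],[0.55,[0.04,0.022,0],[0,0,0]]]'
python3 -m crank '[[0.55,[0.04,0.022,0],[0,0,0]],[0.55,[0.04,0.022,0],[0,0,0]],[0.55,[0.04,0.022,0],[0,0,0]],[0.55,[0.04,-0.016,0],[0,0,0]],[0.55,[0.04,-0.016,0],[0,0,0]],[0.55,[0.04,-0.016,0],[0,0,0]],[0.55,[0.04,-0.016,0],[0,0,0]],[0.55,[0.04,-0.016,0],[0,0,0]]]'
python3 -m crank '[[0.55,[0.04,-0.016,0],[0,0,0]],[0.55,[0.04,-0.016,0],[0,0,0]],[0.55,[0.04,-0.016,0],[0,0,0]],[0.55,[0.04,-0.016,0],[0,0,0]],[0.55,[0,0,0],[0,0,0]],[0.55,[0,0,0],[0,0,0]]]'
python3 -c "
from h import *
go(.356,.306,.25,80);go(.356,.306,.14,80)
s=vision.snapshot('wrist');cv2.imwrite('pics/w1.png',s['color'][:,:,::-1]);np.savez('pics/w1.npz',**s)
P,ok=cloud(s);m=ok&(P[...,2]>.148)&(P[...,2]<.168);q=P[m]
print(proj(s,[.356,.306,.156]))
f=m&(P[...,0]<.39)&(abs(P[...,1]-.306)<.035); print(P[f].mean(0),f.sum(),cv2.fitLine(P[f][:,:2].astype(np.float32),2,0,.01,.01).ravel())"
```

```text
time: 2.35
tool_pos: [0.3683, -0.246, 0.3555]
ee_rot: [3.141, 0.0, 1.393]
wrist_force: [0.7, -0.4, 0.6]
width: 0.0426
finger_force: 0.0
time: 3.15
tool_pos: [0.4086, 0.0714, 0.3554]
ee_rot: [3.141, 0.0, 1.393]
wrist_force: [1.4, 0.4, 0.4]
width: 0.0426
finger_force: 0.0
time: 3.75
tool_pos: [0.3737, 0.2391, 0.3551]
ee_rot: [-3.141, 0.001, 1.397]
wrist_force: [0.1, -0.6, 0.9]
width: 0.0425
finger_force: 0.0
pos [0.3737 0.2391 0.3551] yaw 80.02 | shift mm (cur axes) [ 62.9 -29.  105. ] (target axes) [ 62.8 -29.  105.1] turn deg [-0.03  0.06  0.02]
pos [0.3737 0.2391 0.3551] yaw 80.02 | shift mm (cur axes) [ 63.1 -28.9 215. ] (target axes) [ 62.8 -29.  215.1] turn deg [-0.03  0.06  0.02]
[257.49649127 133.15360486]
[0.35350918 0.30704934 0.15963311] 599 [0.15336527 0.98816955 0.3535092  0.30704933]
```

View pics/w1.png

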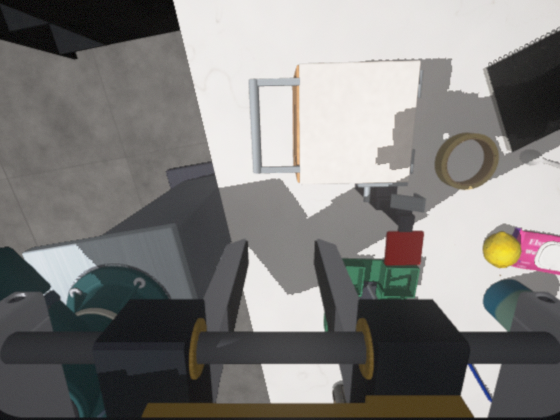

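The wrist view shows the bar at (257,80-170) with its middle at ≈(257,126), the lid with corners (300,62)-(418,182), and the paddle at (404,248). The bar's middle comes out at ≈(0.354,0.311), yaw ≈-9°.

```bash
python3 -m crank '[[0.55,[0.033,-0.016,0],[0,0,-1]],[0.55,[0.033,-0.016,0.0],[0,0,0]],[0.55,[0,0,0.045],[0,0,0]],[0.55,[0,0,0.045],[0,0,0]],[0.55,[0,0,0.045],[0,0,0]],[0.55,[0,0,0.02],[0,0,0]],[0.55,[0,0,0],[0,0,0]],[0.55,[0,0,0],[0,0,0]]]'
python3 -c "
from h import *
go(.354,.310,.14,81)
s=vision.snapshot('wrist');P,ok=cloud(s);c=s['color'].astype(int)
red=ok&(c[...,0]>120)&(c[...,1]<60)&(c[...,2]<60)&(P[...,2]>.18)&(P[...,2]<.22); print(P[red].mean(0),red.sum()) if red.sum() else 0
m=ok&(P[...,2]>.148)&(P[...,2]<.168); f=m&(P[...,0]<.45)&(P[...,0]>.3)&(P[...,1]>.2)
H=np.zeros(ok.shape,np.uint8);H[f]=255;q=P[f];print(q.min(0),q.max(0))
"
```

```text
time: 4.6
tool_pos: [0.3543, 0.308, 0.2013]
ee_rot: [3.141, -0.0, 1.411]
wrist_force: [-0.0, 0.5, 0.6]
width: 0.0424
finger_force: 0.0
pos [0.3543 0.308  0.2013] yaw 80.83 | shift mm (cur axes) [ 1.9 -0.7 61.3] (target axes) [ 1.9 -0.7 61.3] turn deg [ 0.05 -0.02 -0.17]
[0.48727786 0.15807897 0.20045788] 340
[0.34063668 0.22942428 0.14800229] [0.44999986 0.3737617  0.16344567]
```

```bash
python3 -m crank '[[0.55,[0.002,-0.001,0.03],[0,0,0]],[0.55,[0,0,0.03],[0,0,0]],[0.55,[0,0,0],[0,0,0]],[1,[0,0,0],[0,0,0]],[1,[0,0,0],[0,0,0]],[1,[0,0,0],[0,0,0]],[1,[0,0,0],[0,0,0]],[1,[0,0,0],[0,0,0]]]'
python3 -c "
from h import *
go(.354,.310,.14,81)
L=.19;s=0
import math
p,R=tf()
for k in range(0,21):
    t=1.74*k/20; print(k,round(1000*L*(1-math.cos(t))),round(1000*L*math.sin(t)),end=' ; ')"
```

```text
time: 5.45
tool_pos: [0.3549, 0.3114, 0.1419]
ee_rot: [3.136, -0.002, 1.413]
wrist_force: [3.1, -0.6, 1.1]
width: 0.011
finger_force: 30.0
pos [0.3549 0.3114 0.1419] yaw 80.98 | shift mm (cur axes) [-1.5 -0.6  1.9] (target axes) [-1.5 -0.6  1.9] turn deg [ 0.31 -0.12 -0.02]
0 0 0 ; 1 1 17 ; 2 3 33 ; 3 6 49 ; 4 11 65 ; 5 18 80 ; 6 25 95 ; 7 34 109 ; 8 44 122 ; 9 55 134 ; 10 67 145 ; 11 81 155 ; 12 94 164 ; 13 109 172 ; 14 124 178 ; 15 140 183 ; 16 156 187 ; 17 173 189 ; 18 189 190 ; 19 206 189 ; 20 222 187 ;
```

```bash
python3 -m crank '[[1,[0,0.001,-0.017],[0,0,0]],[1,[0,0.002,-0.016],[0,0,0]],[1,[0,0.003,-0.016],[0,0,0]],[1,[0,0.005,-0.016],[0,0,0]],[1,[0,0.007,-0.015],[0,0,0]],[1,[0,0.007,-0.015],[0,0,0]],[1,[0,0.009,-0.014],[0,0,0]],[1,[0,0.010,-0.013],[0,0,0]]]'
python3 -m crank '[[1,[0,0.011,-0.012],[0,0,0]],[1,[0,0.012,-0.011],[0,0,0]],[1,[0,0.014,-0.010],[0,0,0]],[1,[0,0.013,-0.009],[0,0,0]],[1,[0,0,0],[0,0,0]]]'
```

```text
time: 6.25
tool_pos: [0.3974, 0.3043, 0.2603]
ee_rot: [-3.141, 0.001, 1.413]
wrist_force: [6.5, 2.2, -11.0]
width: 0.0111
finger_force: 30.0
time: 6.75
tool_pos: [0.4456, 0.297, 0.3043]
ee_rot: [-3.139, -0.001, 1.414]
wrist_force: [-0.9, 2.1, -1.3]
width: 0.0114
finger_force: 30.0
```

```bash
python3 -m crank '[[1,[0,0.015,-0.008],[0,0,0]],[1,[0,0.015,-0.006],[0,0,0]],[1,[0,0.016,-0.005],[0,0,0]],[1,[0,0.016,-0.004],[0,0,0]],[1,[0,0.017,-0.002],[0,0,0]],[1,[0,0.016,-0.001],[0,0,0]],[1,[0,0.017,0.001],[0,0,0]],[1,[0,0,0],[0,0,0]]]'
python3 -m crank '[[1,[0,0.008,0.001],[0,0,0]],[1,[0,0.008,0.001],[0,0,0]],[1,[0,0,0],[0,0,0]],[1,[0,0,0],[0,0,0]]]'
```

```text
time: 7.55
tool_pos: [0.5578, 0.2798, 0.3312]
ee_rot: [3.137, -0.004, 1.414]
wrist_force: [2.3, 2.6, 4.3]
width: 0.0109
finger_force: 30.0
time: 7.95
tool_pos: [0.5721, 0.2775, 0.329]
ee_rot: [3.139, -0.003, 1.415]
wrist_force: [-0.1, 3.2, 4.8]
width: 0.0107
finger_force: 30.0
```

```bash
python3 -m crank '[[1,[0,-0.008,0],[0,0,0]],[0.7,[0,0,0],[0,0,0]],[0.6,[0,0,0],[0,0,0]],[0.6,[0,0,0],[0,0,0]],[0.6,[0,0,-0.03],[0,0,0]],[0.6,[0,0,-0.04],[0,0,0]],[0.6,[0,-0.03,0],[0,0,0]],[0.6,[0,-0.05,0],[0,0,0]]]'
python3 -m crank '[[0.3,[0,-0.05,0],[0,0,8]],[0.3,[0,0,0],[0,0,8]],[0.3,[0,0,0],[0,0,8]],[0.3,[0,0,0],[0,0,8]],[0.3,[0,0,0],[0,0,8]],[0.3,[0,0,0],[0,0,8]]]'
python3 - <<'E'
from h import *
go(.47,.29,.3)
s=vision.snapshot('scene');cv2.imwrite('pics/s2.png',s['color'][:,:,::-1]);np.savez('pics/s2.npz',**s)
w=vision.snapshot('wrist');cv2.imwrite('pics/w2.png',w['color'][:,:,::-1]);np.savez('pics/w2.npz',**w)
P,ok=cloud(s);c=s['color'].astype(int)
red=ok&(c[...,0]>120)&(c[...,1]<70)&(c[...,2]<70)&(P[...,2]>.18)&(P[...,2]<.22); print('red',P[red].mean(0),red.sum())
for k,S in(('s',s),('w',w)):
    P,ok=cloud(S);c=S['color'].astype(int)
    o=ok&(c[...,0]>150)&(c[...,2]<80)&(c[...,1]<140)&(c[...,1]>50)&(P[...,2]>.12)&(P[...,2]<.16)&(P[...,1]>.15); q=P[o]
    if len(q)>10: print(k,'grip',q.mean(0),len(q),cv2.minAreaRect(q[:,:2].astype(np.float32)*1000))
cv2.imwrite('pics/sw2.png',np.hstack([s['color'][60:300,100:340],w['color'][:, :]] if 0 else [cv2.resize(s['color'][80:290,120:330],(400,400)),cv2.resize(w['color'],(400,400))])[:,:,::-1])
E
```

```text
time: 8.75
tool_pos: [0.4875, 0.2897, 0.3958]
ee_rot: [-3.141, 0.001, 1.41]
wrist_force: [-0.6, 0.2, 0.6]
width: 0.0374
finger_force: 0.0
time: 9.35
tool_pos: [0.4359, 0.2976, 0.3964]
ee_rot: [3.141, 0.002, 0.57]
wrist_force: [-0.8, -0.1, 0.2]
width: 0.0658
finger_force: 0.0
pos [0.4359 0.2976 0.3964] yaw 32.63 | shift mm (cur axes) [24.8 24.8 96.4] (target axes) [24.6 24.8 96.4] turn deg [0.02 0.12 0.  ]
red [0.52062811 0.12154983 0.1995321 ] 2
s grip [0.45994038 0.29044851 0.14440291] 78 ((462.12078857421875, 293.57147216796875), (128.86093139648438, 20.718570709228516), 78.99851989746094)
w grip [0.4629422  0.29703653 0.14735327] 660 ((462.477294921875, 296.2904968261719), (60.47522735595703, 22.449108123779297), 81.10331726074219)
```

View pics/sw2.png

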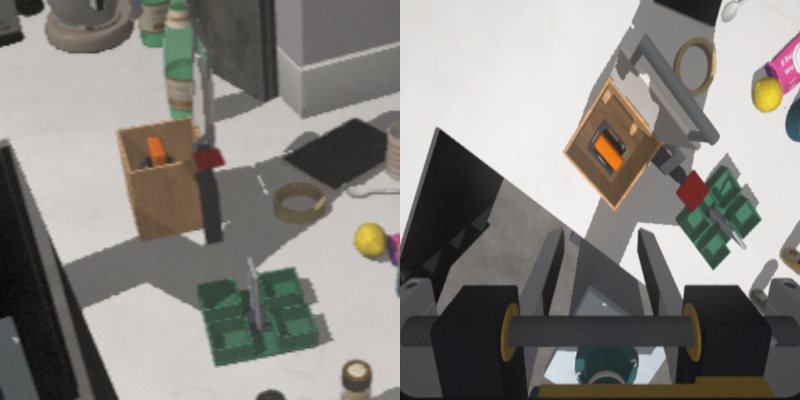

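The lid stands up by itself and the orange grip shows in the holder (measured centre (0.4625,0.296,0.148), yaw ≈-9°). The caddy hasn't moved. Now the jars.

```bash
python3 -m crank '[[0.25,[0,0,0],[0,0,7.35]],[0.25,[0,0,0],[0,0,7.35]],[0.25,[0,0,0],[0,0,7.35]],[0.25,[0,0,0],[0,0,7.35]],[0.25,[0,0,0],[0,0,7.35]],[0.25,[0,0,0],[0,0,7.35]],[0.25,[0,0.04,0],[0,0,0]],[0.25,[0,0.04,0],[0,0,0]]]'
python3 -m crank '[[0.25,[0,0.048,0],[0,0,0]],[0.25,[0,0.048,0],[0,0,0]],[0.25,[0,0.048,0],[0,0,0]],[0.25,[0,0.048,0],[0,0,0]],[0.25,[0,0.048,0],[0,0,0]],[0.25,[0,0.048,0],[0,0,0]],[0.25,[0,0.048,0],[0,0,0]],[0.25,[0,0.048,0],[0,0,0]]]'
python3 -m crank '[[0.25,[0.03,0.048,0],[0,0,0]],[0.25,[0.03,0.048,0],[0,0,0]],[0.25,[0,0,0],[0,0,0]],[0.25,[0,0,0],[0,0,0]]]'
cat >> h.py <<'E'
def jars(names=("scene","wrist"),zlo=.08):
    for n in names:
        s=vision.snapshot(n); P,ok=cloud(s); x,y,z=P[...,0],P[...,1],P[...,2]
        sel=ok&(x>.3)&(x<.7)&(y>-.6)&(y<.08)&(z>zlo)&(z<.135)
        H=np.zeros((700,450),np.uint8); H[((y[sel]+.6)*1000).astype(int),((x[sel]-.3)*1000).astype(int)]=1
        nl,L,st,_=cv2.connectedComponentsWithStats(cv2.dilate(H,np.ones((9,9)))); zz=z[sel]; ll=L[((y[sel]+.6)*1000).astype(int),((x[sel]-.3)*1000).astype(int)]; q=P[sel]
        for k in range(1,nl):
            t=q[ll==k]
            if len(t)<40: continue
            zt=np.percentile(t[:,2],95); t=t[t[:,2]>zt-.02]; (cx,cy),r=cv2.minEnclosingCircle(t[:,:2].astype(np.float32)); print(n,"centre %.4f %.4f r %.3f top %.3f n %d"%(cx,cy,r,zt,len(t)),"mean",t.mean(0).round(4)[:2])
E
python3 -c "
from h import *
jars()
go(.5435,-.426,.2,-11.5)"
```

```text
time: 10.25
tool_pos: [0.4203, 0.2189, 0.3959]
ee_rot: [3.14, 0.002, -0.189]
wrist_force: [-0.4, -0.9, -0.2]
width: 0.0704
finger_force: 0.0
time: 11.05
tool_pos: [0.3454, -0.1593, 0.3973]
ee_rot: [3.141, -0.0, -0.191]
wrist_force: [0.0, 0.0, -0.2]
width: 0.0706
finger_force: 0.0
time: 11.45
tool_pos: [0.3819, -0.2517, 0.3958]
ee_rot: [-3.139, 0.004, -0.194]
wrist_force: [0.8, 0.3, -0.1]
width: 0.0707
finger_force: 0.0
scene centre 0.4319 -0.4304 r 0.021 top 0.107 n 298 mean [ 0.4292 -0.4332]
scene centre 0.5448 -0.4255 r 0.015 top 0.090 n 111 mean [ 0.5442 -0.426 ]
scene centre 0.5413 -0.2807 r 0.022 top 0.107 n 218 mean [ 0.54   -0.2846]
scene centre 0.4170 -0.2755 r 0.021 top 0.107 n 237 mean [ 0.4157 -0.2797]
scene centre 0.4944 -0.0446 r 0.026 top 0.123 n 45 mean [ 0.4945 -0.0503]
wrist centre 0.4316 -0.4263 r 0.021 top 0.107 n 700 mean [ 0.432  -0.4242]
wrist centre 0.5458 -0.4207 r 0.016 top 0.089 n 400 mean [ 0.5457 -0.4197]
wrist centre 0.5419 -0.2777 r 0.020 top 0.106 n 729 mean [ 0.5413 -0.2774]
wrist centre 0.4177 -0.2727 r 0.021 top 0.107 n 580 mean [ 0.4184 -0.2726]
wrist centre 0.4959 -0.0417 r 0.025 top 0.123 n 231 mean [ 0.4953 -0.0449]
pos [ 0.3818 -0.2501  0.3978] yaw -10.99 | shift mm (cur axes) [192.2 141.8 197.9] (target axes) [193.5 140.1 197.8] turn deg [ 0.   -0.01  0.51]
```

```bash
python3 -m crank '[[0.25,[0.039,0.028,0],[0,0,0.5]],[0.25,[0.039,0.028,0],[0,0,0]],[0.25,[0.039,0.028,0.02],[0,0,0]],[0.25,[0.039,0.028,0.04],[0,0,0]],[0.25,[0.037,0.027,0.04],[0,0,0]],[0.25,[0,0,0.05],[0,0,0]],[0.25,[0,0,0.05],[0,0,0]],[0.25,[0,0,0],[0,0,0]]]'
python3 -c "
from h import *
go(.545,-.423,.047,-11.5)"
```

```text
time: 12.35
tool_pos: [0.5254, -0.4047, 0.1999]
ee_rot: [-3.128, 0.022, -0.199]
wrist_force: [-0.1, -0.4, -2.3]
width: 0.0704
finger_force: 0.0
pos [ 0.5254 -0.4047  0.1999] yaw -11.43 | shift mm (cur axes) [ 26.3  16.1 152.1] (target axes) [ 22.9  14.1 152.9] turn deg [-0.77  1.28  0.06]
```

```bash
python3 -m crank '[[0.25,[0,0,0],[0,0,0]],[0.25,[0,0,0],[0,0,0]]]'
python3 -c "
from h import *
go(.545,-.423,.047,-11.5)"
```

```text
time: 12.55
tool_pos: [0.5324, -0.4121, 0.2208]
ee_rot: [3.135, -0.01, -0.201]
wrist_force: [-0.1, 0.6, 1.3]
width: 0.0706
finger_force: 0.0
pos [ 0.5324 -0.4121  0.2208] yaw -11.52 | shift mm (cur axes) [ 12.8   7.1 174. ] (target axes) [ 14.5   8.2 173.8] turn deg [ 0.35 -0.58 -0.02]
```

```bash
python3 -m crank '[[0.25,[0.014,0.008,0.02],[0,0,0]],[0.25,[0,0,0.03],[0,0,0]],[0.25,[0,0,0],[0,0,0]],[0.25,[0,0,0],[0,0,0]],[0.25,[0,0,0],[0,0,0]]]'
python3 -c "
from h import *
go(.545,-.423,.047,-11.5)"
```

```text
time: 13.05
tool_pos: [0.5438, -0.423, 0.1684]
ee_rot: [3.138, -0.007, -0.202]
wrist_force: [0.0, -0.6, 0.3]
width: 0.0704
finger_force: 0.0
pos [ 0.5438 -0.423   0.1684] yaw -11.59 | shift mm (cur axes) [  0.4  -0.7 121.4] (target axes) [  1.2  -0.2 121.4] turn deg [ 0.23 -0.38 -0.09]
```

```bash
python3 -m crank '[[0.25,[0,0,0.03],[0.2,-0.4,0]],[0.25,[0,0,0.03],[0,0,0]],[0.25,[0,0,0.03],[0,0,0]],[0.25,[0,0,0.03],[0,0,0]],[0.25,[0,0,0],[0,0,0]],[0.25,[0,0,0],[0,0,0]]]'
python3 -m crank '[[1,[0,0,0],[0,0,0]],[1,[0,0,0],[0,0,0]],[1,[0,0,0],[0,0,0]],[1,[0,0,0],[0,0,0]],[1,[0,0,0],[0,0,0]]]'
python3 -c "
from h import *
go(.545,-.423,.047,-11.5);go(.5538,-.0098,.21,-11.5)"
```

```text
time: 13.65
tool_pos: [0.5426, -0.422, 0.0455]
ee_rot: [-3.139, 0.005, -0.202]
wrist_force: [0.2, 0.8, -0.0]
width: 0.0702
finger_force: 0.0
time: 14.15
tool_pos: [0.5421, -0.4212, 0.0442]
ee_rot: [-3.138, 0.006, -0.202]
wrist_force: [0.2, 0.8, 2.1]
width: 0.0369
finger_force: 29.0
pos [ 0.5421 -0.4212  0.0442] yaw -11.59 | shift mm (cur axes) [ 3.1  1.2 -2.8] (target axes) [ 3.2  1.2 -2.8] turn deg [-0.2   0.34 -0.09]
pos [ 0.5421 -0.4212  0.0442] yaw -11.59 | shift mm (cur axes) [ -72.2 -405.9 -164. ] (target axes) [ -70.6 -405.5 -165.8] turn deg [-0.2   0.34 -0.09]
```

```bash
python3 -m crank '[[1,[0,0,0],[0,0,0]],[1,[0,0,-0.03],[0,0,0]],[1,[0,0,-0.04],[0,0,0]],[1,[0,0,-0.045],[0,0,0]],[1,[0,0,-0.045],[0,0,0]],[1,[0,0,0],[0,0,0]],[1,[0,0,0],[0,0,0]]]'
python3 -c "
from h import *
go(.5538,-.0098,.21,-11.5)
s=vision.snapshot('side');a=s['color'][:,:,::-1]; u,v=proj(s,tf()[0]).astype(int);print(u,v);b=vision.snapshot('wrist')['color'][:,:,::-1]
cv2.imwrite('pics/j1.png',np.hstack([cv2.resize(a[max(0,v-70):v+70,max(0,u-70):u+70],(400,400)),cv2.resize(b,(400,400))]))"
```

```text
time: 14.85
tool_pos: [0.5431, -0.4225, 0.2045]
ee_rot: [-3.14, 0.005, -0.203]
wrist_force: [-0.2, 0.4, -1.6]
width: 0.0372
finger_force: 28.7
pos [ 0.5431 -0.4225  0.2045] yaw -11.61 | shift mm (cur axes) [ -72.5 -406.5   -4.5] (target axes) [ -71.8 -406.6   -5.5] turn deg [-0.1   0.27 -0.11]
324 290
```

View pics/j1.png

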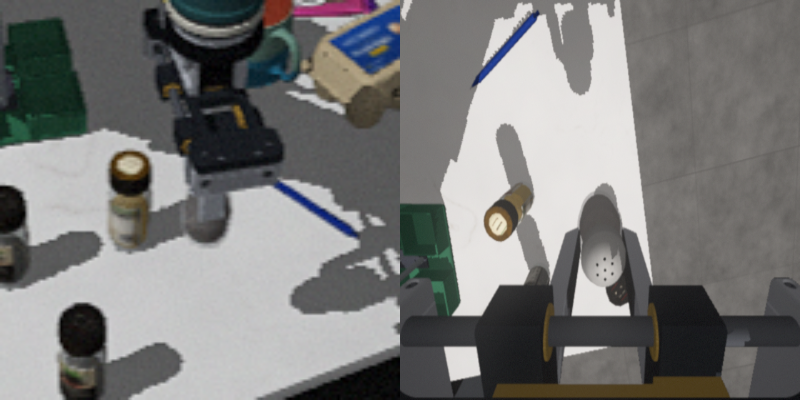

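The shaker is held upright at crop (208,215), and the wrist crop shows it between the fingers. Next: carry it to cup0.

```bash
python3 -m crank '[[1,[-0.008,-0.04,0],[0,0,0]],[1,[-0.008,-0.045,0],[0,0,0]],[1,[-0.008,-0.045,0],[0,0,0]],[1,[-0.008,-0.045,0],[0,0,0]],[1,[-0.008,-0.045,0],[0,0,0]],[1,[-0.008,-0.045,0],[0,0,0]],[1,[-0.008,-0.045,0],[0,0,0]],[1,[-0.008,-0.045,0],[0,0,0]]]'
python3 -m crank '[[1,[-0.008,-0.04,0],[0,0,0]],[1,[0,-0.01,0],[0,0,0]],[1,[0,0,0],[0,0,0]],[1,[0,0,0],[0,0,0]],[1,[0,0,0],[0,0,0]]]'
python3 -c "
from h import *
go(.5538,-.0098,.055,-11.5); jars(('scene',),.03)"
```

```text
time: 15.75
tool_pos: [0.5497, -0.0594, 0.2016]
ee_rot: [-3.138, 0.013, -0.203]
wrist_force: [0.2, -0.1, -0.5]
width: 0.0366
finger_force: 28.7
time: 16.25
tool_pos: [0.5534, -0.0124, 0.2043]
ee_rot: [-3.139, 0.009, -0.205]
wrist_force: [0.0, 0.8, -0.8]
width: 0.0364
finger_force: 28.7
pos [ 0.5534 -0.0124  0.2043] yaw -11.72 | shift mm (cur axes) [  1.1  -2.3 149.3] (target axes) [-1.000e-01 -2.700e+00  1.493e+02] turn deg [-0.15  0.49 -0.22]
scene centre 0.4306 -0.4284 r 0.022 top 0.107 n 298 mean [ 0.4291 -0.4333]
scene centre 0.5426 -0.2809 r 0.022 top 0.106 n 217 mean [ 0.5397 -0.2845]
scene centre 0.4165 -0.2765 r 0.021 top 0.107 n 242 mean [ 0.4156 -0.2797]
scene centre 0.5360 -0.0985 r 0.043 top 0.039 n 124 mean [ 0.536  -0.0995]
scene centre 0.4379 -0.0770 r 0.042 top 0.039 n 131 mean [ 0.4385 -0.0782]
scene centre 0.4944 -0.0441 r 0.027 top 0.121 n 45 mean [ 0.4947 -0.0502]
scene centre 0.5542 -0.0102 r 0.044 top 0.039 n 113 mean [ 0.5525 -0.0105]
scene centre 0.4579 0.0087 r 0.043 top 0.039 n 112 mean [0.4563 0.0106]
```

```bash
python3 -m crank '[[1,[-0.002,-0.002,0.03],[0,0,0]],[1,[0,0,0.035],[0,0,0]],[1,[0,0,0.03],[0,0,0]],[1,[0,0,0.025],[0,0,0]],[1,[0,0,0.02],[0,0,0]],[1,[0,0,0.008],[0,0,0]],[1,[0,0,0],[0,0,0]],[1,[0,0,0],[0,0,0]]]'
python3 -c "
from h import *
go(.5538,-.0098,.053,-11.5)"
```

```text
time: 17.1
tool_pos: [0.552, -0.0085, 0.0584]
ee_rot: [-3.138, 0.005, -0.203]
wrist_force: [-0.0, 0.4, -1.0]
width: 0.0368
finger_force: 28.7
pos [ 0.552  -0.0085  0.0584] yaw -11.65 | shift mm (cur axes) [2.1 1.  5.4] (target axes) [2.  1.  5.4] turn deg [-0.2   0.29 -0.15]
```

Lower the last bit, release to ~65 mm and rise.

```bash
python3 -m crank '[[1,[0,0,0.005],[0,0,0]],[1,[0,0,0],[0,0,0]],[0.35,[0,0,0],[0,0,0]],[0.35,[0,0,0],[0,0,0]],[0.35,[0,0,0],[0,0,0]],[0.35,[0,0,-0.02],[0,0,0]],[0.35,[0,0,-0.04],[0,0,0]],[0.3,[0,0,-0.045],[0,0,0]]]'
python3 -m crank '[[0.25,[0,0,-0.03],[0,0,0]],[0.25,[0,0.03,0],[0,0,0]],[0.25,[0,0.045,0],[0,0,0]],[0.25,[0,0.045,0],[0,0,0]],[0.25,[0,0.045,0],[0,0,0]],[0.25,[0,0.045,0],[0,0,0]],[0.25,[0,0,0],[0,0,0]],[0.25,[0,0,0],[0,0,0]]]'
python3 -c "
from h import *
jars(('scene',),.05);go(.5416,-.279,.056,-11.5)"
```

```text
time: 17.9
tool_pos: [0.5506, -0.0081, 0.1568]
ee_rot: [-3.139, 0.011, -0.202]
wrist_force: [0.7, -0.1, 1.4]
width: 0.0648
finger_force: 0.0
time: 18.7
tool_pos: [0.5095, -0.2147, 0.1866]
ee_rot: [-3.137, 0.007, -0.205]
wrist_force: [0.6, 0.5, 0.1]
width: 0.0705
finger_force: 0.0
scene centre 0.4312 -0.4303 r 0.021 top 0.107 n 297 mean [ 0.4292 -0.4331]
scene centre 0.5422 -0.2810 r 0.021 top 0.106 n 218 mean [ 0.54   -0.2844]
scene centre 0.4185 -0.2753 r 0.022 top 0.107 n 237 mean [ 0.4157 -0.2795]
scene centre 0.4929 -0.0447 r 0.029 top 0.123 n 47 mean [ 0.4947 -0.0497]
scene centre 0.5559 -0.0131 r 0.017 top 0.096 n 98 mean [ 0.5535 -0.0174]
pos [ 0.5099 -0.2137  0.1866] yaw -11.62 | shift mm (cur axes) [ 45.1  58.1 130.1] (target axes) [ 44.1  57.6 130.6] turn deg [-0.24  0.39 -0.12]
```

```bash
python3 -m crank '[[0.25,[0.022,0.029,0],[-0.2,0.4,0]],[0.25,[0.022,0.029,0],[0,0,0]],[0.25,[0,0,0],[0,0,0]],[0.25,[0,0,0.03],[0,0,0]],[0.25,[0,0,0.03],[0,0,0]],[0.25,[0,0,0.035],[0,0,0]],[0.25,[0,0,0.035],[0,0,0]],[0.25,[0,0,0],[0,0,0]]]'
python3 -m crank '[[0.25,[0,0,0],[0,0,0]],[0.25,[0,0,0],[0,0,0]],[1,[0,0,0],[0,0,0]],[1,[0,0,0],[0,0,0]],[1,[0,0,0],[0,0,0]],[1,[0,0,0],[0,0,0]],[1,[0,0,0],[0,0,0]]]'
python3 -c "
from h import *
go(.5416,-.279,.056,-11.5);go(.536,-.097,.205,-11.5)"
```

```text
time: 19.55
tool_pos: [0.5378, -0.2751, 0.0503]
ee_rot: [-3.137, 0.012, -0.2]
wrist_force: [-1.3, 0.6, -0.7]
width: 0.0705
finger_force: 0.0
time: 20.25
tool_pos: [0.5414, -0.2797, 0.0569]
ee_rot: [-3.141, -0.001, -0.203]
wrist_force: [0.7, 1.0, 2.0]
width: 0.041
finger_force: 29.9
pos [ 0.5414 -0.2797  0.0569] yaw -11.61 | shift mm (cur axes) [-0.  -0.8  0.9] (target axes) [ 0.  -0.8  0.9] turn deg [-0.01 -0.05 -0.11]
pos [ 0.5414 -0.2797  0.0569] yaw -11.61 | shift mm (cur axes) [ -42.  -177.9 -148.1] (target axes) [ -41.8 -178.  -148.1] turn deg [-0.01 -0.05 -0.11]
```

```bash
python3 -m crank '[[1,[0,0,-0.03],[0,0,0]],[1,[0,0,-0.04],[0,0,0]],[1,[0,0,-0.04],[0,0,0]],[1,[0,0,-0.03],[0,0,0]],[1,[-0.01,-0.044,-0.005],[0,0,0]],[1,[-0.011,-0.045,-0.005],[0,0,0]],[1,[-0.011,-0.045,0],[0,0,0]],[1,[-0.01,-0.044,0],[0,0,0]]]'
python3 -m crank '[[1,[0,0,0],[0,0,0]],[1,[0,0,0],[0,0,0]],[1,[0,0,0],[0,0,0]]]'
python3 -c "
from h import *
go(.536,-.097,.065,-11.5)"
```

```text
time: 21.05
tool_pos: [0.5354, -0.0955, 0.2062]
ee_rot: [3.142, 0.0, -0.203]
wrist_force: [0.2, 0.4, -0.7]
width: 0.0404
finger_force: 29.9
time: 21.35
tool_pos: [0.5357, -0.0979, 0.2059]
ee_rot: [3.141, 0.001, -0.203]
wrist_force: [0.3, -0.5, -1.4]
width: 0.0405
finger_force: 29.9
pos [ 0.5357 -0.0979  0.2059] yaw -11.66 | shift mm (cur axes) [ 1.000e-01 -1.000e+00  1.409e+02] (target axes) [ 1.000e-01 -9.000e-01  1.409e+02] turn deg [ 0.05  0.03 -0.16]
```

```bash
python3 -m crank '[[1,[0,-0.001,0.035],[0,0,0]],[1,[0,0,0.035],[0,0,0]],[1,[0,0,0.03],[0,0,0]],[1,[0,0,0.025],[0,0,0]],[1,[0,0,0.014],[0,0,0]],[1,[0,0,0],[0,0,0]],[1,[0,0,0],[0,0,0]],[1,[0,0,0],[0,0,0]]]'
python3 -m crank '[[0.35,[0,0,0],[0,0,0]],[0.35,[0,0,0],[0,0,0]],[0.35,[0,0,0],[0,0,0]],[0.35,[0,0,-0.03],[0,0,0]],[0.35,[0,0,-0.045],[0,0,0]],[0.3,[0,0,-0.045],[0,0,0]],[0.25,[-0.03,0.02,-0.02],[0,0,0]],[0.25,[-0.03,0.04,0],[0,0,0]]]'
python3 -m crank '[[0.25,[-0.03,0.04,0],[0,0,0]],[0.25,[0,0,0],[0,0,0]],[0.25,[0,0,0],[0,0,0]],[0.25,[0,0,0],[0,0,0]]]'
python3 -c "
from h import *
jars(('scene',),.05);go(.4174,-.2745,.056,-11.5)"
```

```text
time: 22.15
tool_pos: [0.5368, -0.0968, 0.0683]
ee_rot: [3.141, -0.002, -0.203]
wrist_force: [0.5, -0.3, -0.4]
width: 0.0404
finger_force: 30.0
time: 22.95
tool_pos: [0.4673, -0.1425, 0.2124]
ee_rot: [3.14, -0.01, -0.198]
wrist_force: [0.9, -2.0, 0.4]
width: 0.0705
finger_force: 0.0
time: 23.35
tool_pos: [0.4284, -0.1752, 0.2074]
ee_rot: [-3.141, -0.001, -0.202]
wrist_force: [0.8, 0.2, 0.5]
width: 0.0703
finger_force: 0.0
scene centre 0.4304 -0.4289 r 0.022 top 0.107 n 296 mean [ 0.4292 -0.4333]
scene centre 0.4185 -0.2763 r 0.022 top 0.107 n 239 mean [ 0.4156 -0.2797]
scene centre 0.5385 -0.0993 r 0.023 top 0.114 n 171 mean [ 0.5349 -0.1048]
scene centre 0.5575 -0.0173 r 0.015 top 0.096 n 46 mean [ 0.5603 -0.0212]
pos [ 0.4286 -0.175   0.2072] yaw -11.51 | shift mm (cur axes) [  8.9  99.8 151.2] (target axes) [  8.9  99.7 151.2] turn deg [-0.02 -0.01 -0.01]
```

```bash
python3 -m crank '[[0.25,[0.003,0.033,0],[0,0,0]],[0.25,[0.003,0.034,0],[0,0,0]],[0.25,[0.003,0.033,0],[0,0,0]],[0.25,[0,0,0.03],[0,0,0]],[0.25,[0,0,0.04],[0,0,0]],[0.25,[0,0,0.04],[0,0,0]],[0.25,[0,0,0.04],[0,0,0]],[0.25,[0,0,0],[0,0,0]]]'
python3 -m crank '[[0.25,[0,0,0],[0,0,0]],[0.25,[0,0,0],[0,0,0]],[1,[0,0,0],[0,0,0]],[1,[0,0,0],[0,0,0]],[1,[0,0,0],[0,0,0]],[1,[0,0,0],[0,0,0]],[1,[0,0,0],[0,0,0]]]'
python3 -c "
from h import *
go(.4174,-.2745,.056,-11.5);go(.438,-.077,.21,-11.5)"
```

```text
time: 24.2
tool_pos: [0.4134, -0.2713, 0.0506]
ee_rot: [-3.135, 0.013, -0.2]
wrist_force: [-0.6, 0.0, -0.5]
width: 0.0705
finger_force: 0.0
time: 24.9
tool_pos: [0.4168, -0.2756, 0.0579]
ee_rot: [-3.142, -0.001, -0.203]
wrist_force: [-0.1, 1.2, 2.7]
width: 0.0406
finger_force: 29.9
pos [ 0.4168 -0.2756  0.0579] yaw -11.61 | shift mm (cur axes) [ 0.4 -1.2  1.9] (target axes) [ 0.4 -1.2  1.9] turn deg [-0.   -0.06 -0.11]
pos [ 0.4168 -0.2756  0.0579] yaw -11.61 | shift mm (cur axes) [ -19.  -198.8 -152.1] (target axes) [ -18.8 -198.8 -152.1] turn deg [-0.   -0.06 -0.11]
```

```bash
python3 -m crank '[[1,[0,0,-0.03],[0,0,0]],[1,[0,0,-0.04],[0,0,0]],[1,[0,0,-0.04],[0,0,0]],[1,[0,0,-0.035],[0,0,0]],[1,[-0.004,-0.049,-0.005],[0,0,0]],[1,[-0.005,-0.049,-0.002],[0,0,0]],[1,[-0.005,-0.049,0],[0,0,0]],[1,[-0.005,-0.048,0],[0,0,0]]]'
python3 -m crank '[[1,[0,-0.004,0],[0,0,0]],[1,[0,0,0],[0,0,0]],[1,[0,0,0],[0,0,0]]]'
python3 -c "
from h import *
go(.438,-.077,.067,-11.5);jars(('scene',),.025)"
```

```text
time: 25.7
tool_pos: [0.4367, -0.0792, 0.2091]
ee_rot: [3.141, -0.0, -0.204]
wrist_force: [1.0, -0.5, -1.1]
width: 0.0402
finger_force: 29.9
time: 26.0
tool_pos: [0.4377, -0.0778, 0.209]
ee_rot: [3.141, 0.001, -0.203]
wrist_force: [0.6, -0.2, -1.1]
width: 0.0401
finger_force: 29.9
pos [ 0.4377 -0.0778  0.209 ] yaw -11.65 | shift mm (cur axes) [  0.2  -1.  142. ] (target axes) [ 1.00e-01 -9.00e-01  1.42e+02] turn deg [ 0.06  0.03 -0.15]
scene centre 0.4315 -0.4299 r 0.021 top 0.107 n 299 mean [ 0.4291 -0.4331]
scene centre 0.5380 -0.1025 r 0.023 top 0.114 n 172 mean [ 0.5348 -0.1051]
scene centre 0.4389 -0.0763 r 0.043 top 0.038 n 176 mean [ 0.4389 -0.0791]
scene centre 0.4931 -0.0439 r 0.027 top 0.122 n 46 mean [ 0.4947 -0.05  ]
scene centre 0.5551 -0.0150 r 0.017 top 0.096 n 99 mean [ 0.5531 -0.0177]
scene centre 0.4572 0.0102 r 0.042 top 0.039 n 130 mean [0.4507 0.0008]
```

```bash
python3 -m crank '[[1,[0.001,0,0.035],[0,0,0]],[1,[0,0,0.035],[0,0,0]],[1,[0,0,0.03],[0,0,0]],[1,[0,0,0.025],[0,0,0]],[1,[0,0,0.014],[0,0,0]],[1,[0,0,0],[0,0,0]],[1,[0,0,0],[0,0,0]],[1,[0,0,0],[0,0,0]]]'
python3 -m crank '[[0.35,[0,0,0],[0,0,0]],[0.35,[0,0,0],[0,0,0]],[0.35,[0,0,0],[0,0,0]],[0.35,[0,0,-0.03],[0,0,0]],[0.35,[0,0,-0.045],[0,0,0]],[0.3,[0,0,-0.045],[0,0,0]],[0.25,[0,0.03,-0.02],[0,0,0]],[0.25,[0,0.045,0],[0,0,0]]]'
python3 -m crank '[[0.25,[0.008,0.045,0],[0,0,0]],[0.25,[0.01,0.045,0],[0,0,0]],[0.25,[0.01,0.045,0],[0,0,0]],[0.25,[0.01,0.045,0],[0,0,0]],[0.25,[0.01,0.045,0],[0,0,0]],[0.25,[0,0,0],[0,0,0]],[0.25,[0,0,0],[0,0,0]]]'
python3 -c "
from h import *
jars(('scene',),.05);go(.4312,-.4285,.056,-11.5)"
```

```text
time: 26.85
tool_pos: [0.4397, -0.0781, 0.0715]
ee_rot: [3.141, -0.002, -0.204]
wrist_force: [-0.6, -0.6, -1.1]
width: 0.0405
finger_force: 30.0
time: 27.65
tool_pos: [0.4263, -0.1508, 0.2157]
ee_rot: [3.14, -0.01, -0.197]
wrist_force: [1.1, -0.3, -0.2]
width: 0.0703
finger_force: 0.0
time: 28.35
tool_pos: [0.4253, -0.381, 0.2097]
ee_rot: [-3.14, 0.001, -0.204]
wrist_force: [0.4, 0.4, 0.0]
width: 0.0705
finger_force: 0.0
scene centre 0.4309 -0.4302 r 0.022 top 0.107 n 301 mean [ 0.4291 -0.4334]
scene centre 0.4403 -0.0815 r 0.022 top 0.114 n 181 mean [ 0.4384 -0.0857]
scene centre 0.4951 -0.0436 r 0.026 top 0.122 n 45 mean [ 0.4948 -0.0497]
pos [ 0.4256 -0.38    0.2102] yaw -11.6 | shift mm (cur axes) [ 15.3  46.5 154.2] (target axes) [ 15.2  46.4 154.2] turn deg [-0.05  0.02 -0.1 ]
```

```bash
python3 -m crank '[[0.25,[0.008,0.023,0],[0,0,0]],[0.25,[0.007,0.023,0],[0,0,0]],[0.25,[0,0,0],[0,0,0]],[0.25,[0,0,0.035],[0,0,0]],[0.25,[0,0,0.04],[0,0,0]],[0.25,[0,0,0.04],[0,0,0]],[0.25,[0,0,0.037],[0,0,0]],[0.25,[0,0,0],[0,0,0]]]'
python3 -m crank '[[0.25,[0,0,0],[0,0,0]],[0.25,[0,0,0],[0,0,0]],[1,[0,0,0],[0,0,0]],[1,[0,0,0],[0,0,0]],[1,[0,0,0],[0,0,0]],[1,[0,0,0],[0,0,0]],[1,[0,0,0],[0,0,0]]]'
python3 -c "
from h import *
go(.4312,-.4285,.056,-11.5);go(.457,.0095,.22,-11.5)"
```

```text
time: 29.2
tool_pos: [0.4285, -0.4229, 0.0523]
ee_rot: [-3.133, 0.01, -0.2]
wrist_force: [-0.5, 0.9, 0.1]
width: 0.0705
finger_force: 0.0
time: 29.9
tool_pos: [0.4312, -0.4287, 0.0588]
ee_rot: [3.142, -0.001, -0.203]
wrist_force: [-0.3, 0.6, 1.7]
width: 0.0408
finger_force: 29.9
pos [ 0.4312 -0.4287  0.0588] yaw -11.61 | shift mm (cur axes) [-0.  -0.2  2.8] (target axes) [-0.  -0.2  2.8] turn deg [ 0.   -0.04 -0.11]
pos [ 0.4312 -0.4287  0.0588] yaw -11.61 | shift mm (cur axes) [ -62.8 -434.4 -161.3] (target axes) [ -62.1 -434.6 -161.2] turn deg [ 0.   -0.04 -0.11]
```

```bash
python3 -m crank '[[1,[0,0,-0.03],[0,0,0]],[1,[0,0,-0.04],[0,0,0]],[1,[0,0,-0.045],[0,0,0]],[1,[0,0,-0.045],[0,0,0]],[1,[-0.007,-0.047,0],[0,0,0]],[1,[-0.007,-0.048,0],[0,0,0]],[1,[-0.007,-0.048,0],[0,0,0]],[1,[-0.007,-0.048,0],[0,0,0]]]'
python3 -m crank '[[1,[-0.007,-0.048,0],[0,0,0]],[1,[-0.007,-0.048,0],[0,0,0]],[1,[-0.007,-0.048,0],[0,0,0]],[1,[-0.007,-0.048,0],[0,0,0]],[1,[-0.006,-0.048,0],[0,0,0]],[1,[0,-0.003,0],[0,0,0]],[1,[0,0,0],[0,0,0]],[1,[0,0,0],[0,0,0]]]'
python3 -c "
from h import *
go(.457,.0095,.068,-11.5);jars(('scene',),.025)"
```

```text
time: 30.7
tool_pos: [0.4416, -0.2343, 0.2178]
ee_rot: [-3.141, 0.0, -0.203]
wrist_force: [0.5, -0.7, -1.2]
width: 0.0402
finger_force: 29.9
time: 31.5
tool_pos: [0.4574, 0.0081, 0.218]
ee_rot: [3.141, 0.001, -0.203]
wrist_force: [0.2, -1.2, -0.8]
width: 0.0406
finger_force: 29.9
pos [0.4574 0.0081 0.218 ] yaw -11.65 | shift mm (cur axes) [ -0.6  -1.4 150. ] (target axes) [ -0.7  -1.3 150. ] turn deg [ 0.05  0.03 -0.15]
scene centre 0.5360 -0.1008 r 0.022 top 0.114 n 175 mean [ 0.5347 -0.1051]
scene centre 0.4394 -0.0817 r 0.022 top 0.114 n 183 mean [ 0.4386 -0.0859]
scene centre 0.4941 -0.0451 r 0.026 top 0.122 n 47 mean [ 0.4948 -0.0493]
scene centre 0.5552 -0.0137 r 0.017 top 0.096 n 96 mean [ 0.5531 -0.018 ]
scene centre 0.4551 0.0110 r 0.041 top 0.039 n 103 mean [0.4533 0.0236]
```

Then place it and go to a viewing spot over the caddy/locker.

```bash
python3 -m crank '[[1,[-0.001,-0.001,0.038],[0,0,0]],[1,[0,0,0.038],[0,0,0]],[1,[0,0,0.03],[0,0,0]],[1,[0,0,0.025],[0,0,0]],[1,[0,0,0.016],[0,0,0]],[1,[0,0,0],[0,0,0]],[1,[0,0,0],[0,0,0]],[1,[0,0,0],[0,0,0]]]'
python3 -m crank '[[0.35,[0,0,0],[0,0,0]],[0.35,[0,0,0],[0,0,0]],[0.35,[0,0,0],[0,0,0]],[0.35,[0,0,-0.03],[0,0,0]],[0.35,[0,0,-0.045],[0,0,0]],[0.3,[0,0,-0.045],[0,0,0]],[0.2,[-0.03,0,-0.045],[0,0,0]],[0.2,[-0.045,0,-0.045],[0,0,0]]]'
python3 -m crank '[[0.2,[-0.03,-0.02,-0.045],[0,0,0]],[0.2,[0,-0.04,-0.02],[0,0,0]],[0.2,[0,-0.045,0],[0,0,0]],[0.2,[0,0,0],[0,0,0]],[0.2,[0,0,0],[0,0,0]],[0.2,[0,0,0],[0,0,0]]]'
python3 - <<'E'
from h import *
jars(('scene','wrist'),.05)
w=vision.snapshot('wrist');cv2.imwrite('pics/w3.png',w['color'][:,:,::-1])
P,ok=cloud(w);c=w['color'].astype(int)
o=ok&(c[...,0]>150)&(c[...,2]<80)&(c[...,1]<140)&(c[...,1]>50)&(P[...,2]>.135)&(P[...,2]<.16)&(P[...,1]>.15); q=P[o]
if len(q)>10: print('grip',q.mean(0),len(q),cv2.minAreaRect(q[:,:2].astype(np.float32)*1000))
r=ok&(P[...,2]>.143)&(P[...,2]<.157)&(P[...,1]>.17)&(P[...,0]<.6)&~cv2.dilate(o.astype(np.uint8),np.ones((9,9))).astype(bool); q=P[r]; print('rim',len(q),cv2.minAreaRect(q[:,:2].astype(np.float32)*1000))
go(.4625,.2963,.2,-9)
E
```

```text
time: 32.35
tool_pos: [0.4578, 0.0092, 0.0727]
ee_rot: [3.142, -0.003, -0.204]
wrist_force: [0.5, 0.9, -0.7]
width: 0.0404
finger_force: 30.0
time: 33.15
tool_pos: [0.395, 0.0228, 0.2708]
ee_rot: [-3.141, -0.002, -0.203]
wrist_force: [0.2, 0.1, -0.8]
width: 0.0747
finger_force: 0.0
time: 33.75
tool_pos: [0.3899, 0.1276, 0.3269]
ee_rot: [3.141, 0.001, -0.203]
wrist_force: [0.6, 0.4, -0.7]
width: 0.0749
finger_force: 0.0
scene centre 0.5379 -0.0990 r 0.023 top 0.114 n 167 mean [ 0.535  -0.1045]
scene centre 0.4410 -0.0819 r 0.022 top 0.115 n 185 mean [ 0.4385 -0.0863]
scene centre 0.4930 -0.0439 r 0.028 top 0.122 n 49 mean [ 0.4945 -0.0506]
scene centre 0.5552 -0.0146 r 0.017 top 0.096 n 99 mean [ 0.5535 -0.0178]
scene centre 0.4592 0.0055 r 0.024 top 0.115 n 161 mean [0.4567 0.0014]
wrist centre 0.5369 -0.0964 r 0.021 top 0.114 n 1362 mean [ 0.5361 -0.0934]
wrist centre 0.4398 -0.0772 r 0.021 top 0.114 n 1073 mean [ 0.4407 -0.0746]
wrist centre 0.4963 -0.0403 r 0.026 top 0.123 n 365 mean [ 0.4962 -0.0381]
wrist centre 0.5554 -0.0084 r 0.017 top 0.097 n 742 mean [ 0.5539 -0.0058]
wrist centre 0.4574 0.0103 r 0.021 top 0.114 n 967 mean [0.4582 0.0115]
grip [0.46283105 0.29442659 0.14727147] 943 ((462.5843200683594, 295.58868408203125), (59.914527893066406, 22.075876235961914), 81.18871307373047)
rim 3007 ((470.6584777832031, 274.74591064453125), (180.878173828125, 140.8468017578125), 81.29129791259766)
pos [0.39   0.1272 0.3271] yaw -11.73 | shift mm (cur axes) [  36.6 -180.4  127. ] (target axes) [  45.1 -178.4  127.1] turn deg [ 0.02  0.01 -2.73]
```

View pics/w3.png

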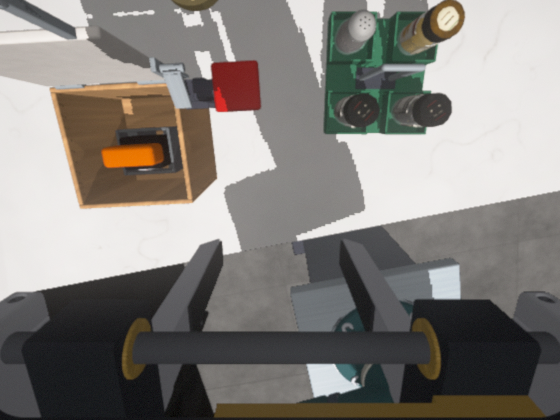

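The wrist view shows all four containers standing in the cups (355,30), (432,25), (358,110) and (422,108). The orange grip is at (132,155) in the locker. Now go over the scale.

```bash
python3 -m crank '[[0.2,[0.012,-0.045,0],[0,0,-2.8]],[0.2,[0.011,-0.045,0],[0,0,0]],[0.2,[0.011,-0.045,0],[0,0,0]],[0.2,[0.011,-0.043,0],[0,0,0]],[0.2,[0,0,0.04],[0,0,0]],[0.2,[0,0,0.04],[0,0,0]],[0.2,[0,0,0],[0,0,0]],[0.2,[0,0,0],[0,0,0]]]'
python3 -c "
from h import *
go(.4627,.2955,.117,-8.9)"
```

```text
time: 34.7
tool_pos: [0.4639, 0.2953, 0.2471]
ee_rot: [3.14, 0.001, -0.155]
wrist_force: [0.3, 0.9, 0.3]
width: 0.0751
finger_force: 0.0
pos [0.4639 0.2953 0.2471] yaw -8.89 | shift mm (cur axes) [-1.000e+00 -1.000e-01  1.301e+02] (target axes) [ -1.2   0.  130.1] turn deg [0.07 0.08 0.01]
```

```bash
python3 -m crank '[[0.2,[-0.001,0,0.035],[0,0,0]],[0.2,[0,0,0.035],[0,0,0]],[0.2,[0,0,0.035],[0,0,0]],[0.2,[0,0,0.024],[0,0,0]],[0.2,[0,0,0],[0,0,0]],[0.2,[0,0,0],[0,0,0]],[0.2,[0,0,0],[0,0,0]]]'
python3 -m crank '[[1,[0,0,0],[0,0,0]],[1,[0,0,0],[0,0,0]],[1,[0,0,0],[0,0,0]],[1,[0,0,0],[0,0,0]],[1,[0,0,0],[0,0,0]]]'
python3 -c "
from h import *
go(.4627,.2955,.117,-8.9)"
```

```text
time: 35.4
tool_pos: [0.4652, 0.2974, 0.1224]
ee_rot: [-3.138, -0.006, -0.154]
wrist_force: [0.4, -0.2, -0.1]
width: 0.075
finger_force: 0.0
time: 35.9
tool_pos: [0.4637, 0.2968, 0.12]
ee_rot: [-3.14, -0.003, -0.154]
wrist_force: [0.6, 0.7, 5.5]
width: 0.0618
finger_force: 30.0
pos [0.4637 0.2968 0.12  ] yaw -8.8 | shift mm (cur axes) [-0.8  1.4  3. ] (target axes) [-0.8  1.4  3. ] turn deg [-0.08 -0.15  0.1 ]
```

```bash
python3 -m crank '[[1,[0,0,-0.02],[0,0,0]],[1,[0,0,-0.03],[0,0,0]],[1,[0,0,-0.035],[0,0,0]],[1,[0,0,-0.035],[0,0,0]],[1,[0,0,-0.035],[0,0,0]],[1,[0,0,-0.035],[0,0,0]],[1,[0,0,0],[0,0,0]],[1,[0,0,0],[0,0,0]]]'
python3 -c "
from h import *
go(.41,-.025,.34,-11.5)
a=vision.snapshot('side')
s=a;u,v=proj(s,tf()[0]).astype(int);print(u,v);a=a['color'][:,:,::-1];b=vision.snapshot('wrist')['color'][:,:,::-1]
cv2.imwrite('pics/k1.png',np.hstack([cv2.resize(a[max(0,v-70):v+70,max(0,u-70):u+70],(400,400)),cv2.resize(b,(400,400))]))"
```

```text
time: 36.7
tool_pos: [0.4629, 0.2966, 0.3078]
ee_rot: [3.142, 0.0, -0.153]
wrist_force: [0.2, -0.4, -1.1]
width: 0.062
finger_force: 30.0
pos [0.4629 0.2966 0.3078] yaw -8.79 | shift mm (cur axes) [ -3.1 325.9 -32.2] (target axes) [ 12.3 325.7 -32.2] turn deg [0.   0.   2.71]
202 118
```

View pics/k1.png

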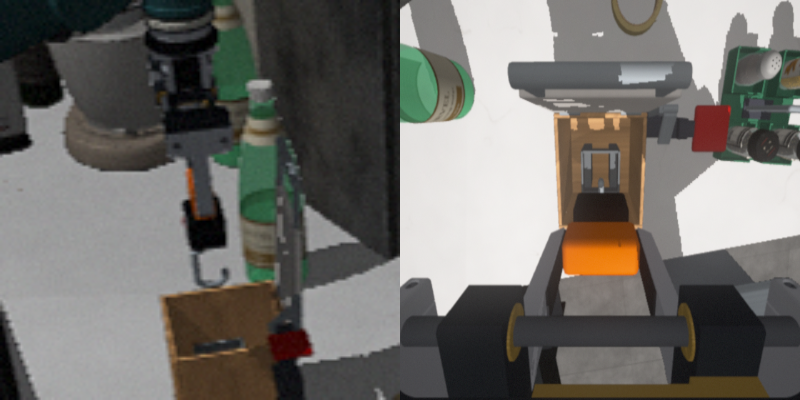

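The scale is out and upright, hook (crop 210,270) open to +x. Move to in front of the carry bar, high.

```bash
python3 -m crank '[[1,[-0.02,0.01,-0.03],[0,0,1.3]],[1,[-0.01,0.04,0],[0,0,1.4]],[1,[0,0.045,0],[0,0,0]],[1,[0,0.045,0],[0,0,0]],[1,[0,0.045,0],[0,0,0]],[1,[0,0.045,0],[0,0,0]],[1,[0,0.045,0],[0,0,0]],[1,[0,0.03,0],[0,0,0]]]'
python3 -m crank '[[1,[0,0,0],[0,0,0]],[1,[0,0,0],[0,0,0]],[1,[0,0,0],[0,0,0]]]'
python3 - <<'E'
from h import *
go(.441,-.0315,.294,-11.5)
jars(('scene','side'),.05)
for n in ('scene','side'):
    s=vision.snapshot(n);P,ok=cloud(s);q=P[ok&(abs(P[...,0]-.495)<.03)&(abs(P[...,1]+.043)<.045)&(P[...,2]>.117)&(P[...,2]<.13)]
    l=cv2.fitLine(q[:,:2].astype(np.float32),2,0,.01,.01).ravel();print(n,len(q),q.mean(0),np.degrees(np.arctan2(l[1],l[0])),q.min(0),q.max(0))
E
```

```text
time: 37.6
tool_pos: [0.3723, 0.0002, 0.3359]
ee_rot: [3.141, 0.004, -0.203]
wrist_force: [0.6, 0.7, -1.3]
width: 0.0619
finger_force: 30.0
time: 37.9
tool_pos: [0.3737, 0.0029, 0.337]
ee_rot: [-3.141, 0.002, -0.2]
wrist_force: [-0.7, -0.1, -1.6]
width: 0.0619
finger_force: 30.0
pos [0.3737 0.0029 0.337 ] yaw -11.43 | shift mm (cur axes) [72.9 20.4 42.9] (target axes) [72.8 20.3 43. ] turn deg [-0.02  0.14  0.07]
scene centre 0.5378 -0.1013 r 0.022 top 0.115 n 170 mean [ 0.5349 -0.1049]
scene centre 0.4405 -0.0819 r 0.023 top 0.115 n 183 mean [ 0.4384 -0.0859]
scene centre 0.4928 -0.0446 r 0.025 top 0.122 n 47 mean [ 0.4946 -0.0498]
scene centre 0.5556 -0.0130 r 0.017 top 0.097 n 95 mean [ 0.5535 -0.0176]
scene centre 0.4586 0.0052 r 0.023 top 0.114 n 162 mean [0.4566 0.0011]
side centre 0.5379 -0.0988 r 0.024 top 0.115 n 160 mean [ 0.5354 -0.103 ]
side centre 0.4414 -0.0801 r 0.024 top 0.116 n 167 mean [ 0.4385 -0.0847]
side centre 0.4959 -0.0421 r 0.028 top 0.124 n 43 mean [ 0.4948 -0.0487]
side centre 0.5549 -0.0134 r 0.018 top 0.099 n 87 mean [ 0.5536 -0.0167]
side centre 0.4587 0.0070 r 0.022 top 0.116 n 148 mean [0.4563 0.0027]
scene 31 [ 0.49529543 -0.04636264  0.12057409] 78.01935 [ 0.48863598 -0.06726457  0.11754801] [ 0.50320461 -0.01952913  0.1241312 ]
side 33 [ 0.49459639 -0.04412825  0.12184524] 87.03145 [ 0.46722528 -0.06906185  0.11754416] [ 0.50376635 -0.00314839  0.12591539]
```

```bash
python3 -m crank '[[1,[0.025,0.007,0.014],[0,0,0]],[1,[0.025,0.007,0.014],[0,0,0]],[1,[0.023,0.007,0.014],[0,0,0]],[1,[0,0,0],[0,0,0]],[1,[0,0,0.03],[0,0,0]],[1,[0,0,0.03],[0,0,0]],[1,[0,0,0],[0,0,0]],[1,[0,0,0],[0,0,0]]]'
python3 - <<'E'
from h import *
go(.4415,-.032,.194,-11.7)
s=vision.snapshot('side');u,v=proj(s,tf()[0]-[0,0,.08]).astype(int);a=s['color'][:,:,::-1];b=vision.snapshot('wrist')['color'][:,:,::-1]
cv2.imwrite('pics/k2.png',np.hstack([cv2.resize(a[max(0,v-60):v+60,max(0,u-50):u+70],(400,400)),cv2.resize(b,(400,400))]))
E
```

```text
time: 38.9
tool_pos: [0.441, -0.0324, 0.237]
ee_rot: [-3.142, 0.0, -0.2]
wrist_force: [1.0, -0.6, -1.6]
width: 0.0619
finger_force: 30.0
pos [ 0.441  -0.0324  0.237 ] yaw -11.44 | shift mm (cur axes) [ 0.5 -0.5 43. ] (target axes) [ 0.5 -0.5 43. ] turn deg [-0.    0.01  0.26]
```

View pics/k2.png

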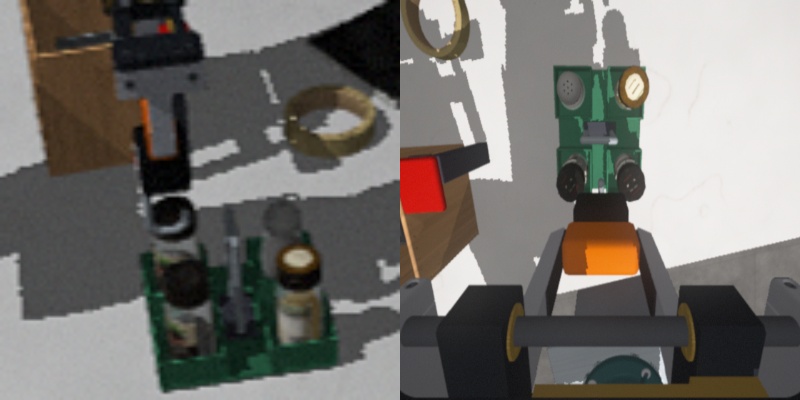

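The wrist half shows the hook tip (602,187) in the lane between the near jars, in line with the bar (600,130). Now descend 43 mm and go forward 54 mm.

```bash
python3 -m crank '[[1,[0,0,0.022],[0,0,0.2]],[1,[0,0,0.021],[0,0,0]],[1,[0,0,0],[0,0,0]],[1,[0,0,0],[0,0,0]]]'
python3 -m crank '[[1,[0.012,0,0],[0,0,0]],[1,[0.012,0,0],[0,0,0]],[1,[0.012,0,0],[0,0,0]],[1,[0.01,0,0],[0,0,0]],[1,[0.008,0,0],[0,0,0]],[1,[0,0,0],[0,0,0]],[1,[0,0,0],[0,0,0]]]'
python3 - <<'E'
from h import *
go(.4955,-.043,.194,-11.7)
jars(('scene',),.05)
s=vision.snapshot('side');u,v=proj(s,tf()[0]-[0,0,.08]).astype(int);a=s['color'][:,:,::-1];b=vision.snapshot('wrist')['color'][:,:,::-1]
cv2.imwrite('pics/k3.png',np.hstack([cv2.resize(a[max(0,v-60):v+60,max(0,u-50):u+70],(400,400)),cv2.resize(b,(400,400))]))
E
```

```text
time: 39.4
tool_pos: [0.4418, -0.033, 0.195]
ee_rot: [3.142, -0.002, -0.204]
wrist_force: [0.6, -0.1, -1.5]
width: 0.0617
finger_force: 30.0
time: 40.1
tool_pos: [0.494, -0.0439, 0.193]
ee_rot: [3.141, 0.001, -0.204]
wrist_force: [0.1, 0.6, -2.0]
width: 0.0623
finger_force: 30.0
pos [ 0.494  -0.0439  0.193 ] yaw -11.7 | shift mm (cur axes) [ 1.3 -1.2 -1. ] (target axes) [ 1.3 -1.2 -1. ] turn deg [ 0.01  0.06 -0.  ]
scene centre 0.5370 -0.1004 r 0.022 top 0.114 n 169 mean [ 0.5353 -0.1049]
scene centre 0.4411 -0.0812 r 0.022 top 0.115 n 178 mean [ 0.4386 -0.0858]
scene centre 0.4916 -0.0519 r 0.020 top 0.123 n 50 mean [ 0.4874 -0.053 ]
scene centre 0.5552 -0.0138 r 0.017 top 0.097 n 98 mean [ 0.5534 -0.0178]
scene centre 0.4585 0.0083 r 0.024 top 0.114 n 163 mean [0.4567 0.0011]
```

View pics/k3.png

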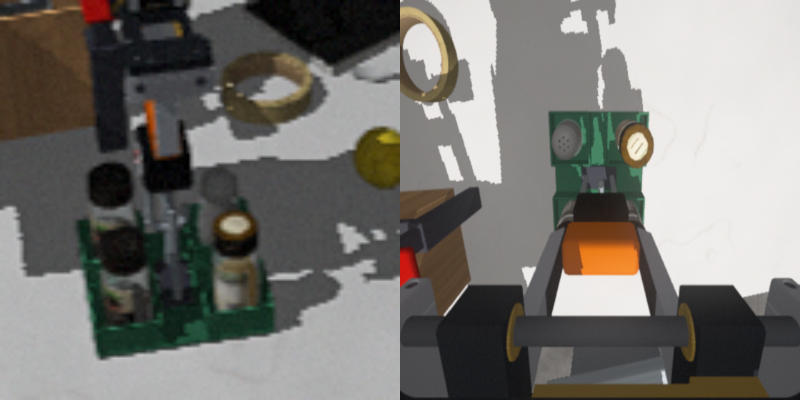

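The hook is under the bar with no contact force. Lift slowly.

```bash
python3 -m crank '[[1,[0.001,0,-0.01],[0,0,0]],[1,[0,0,-0.01],[0,0,0]],[1,[0,0,-0.008],[0,0,0]],[1,[0,0,-0.008],[0,0,0]],[1,[0,0,-0.008],[0,0,0]],[1,[0,0,0],[0,0,0]],[1,[0,0,0],[0,0,0]]]'
python3 -m crank '[[1,[0,0,-0.006],[0,0,0]],[1,[0,0,-0.006],[0,0,0]],[1,[0,0,-0.006],[0,0,0]],[1,[0,0,-0.006],[0,0,0]],[1,[0,0,-0.006],[0,0,0]],[1,[0,0,-0.006],[0,0,0]],[1,[0,0,0],[0,0,0]],[1,[0,0,0],[0,0,0]]]'
python3 -c "
from h import *
go(.4955,-.043,.194,-11.7);jars(('scene',),.05)"
```

```text
time: 40.95
tool_pos: [0.4951, -0.0441, 0.2365]
ee_rot: [3.142, 0.001, -0.204]
wrist_force: [2.5, -0.9, -6.7]
width: 0.0618
finger_force: 30.0
time: 41.75
tool_pos: [0.4952, -0.0441, 0.2736]
ee_rot: [-3.142, -0.001, -0.204]
wrist_force: [0.8, 0.2, -9.6]
width: 0.0614
finger_force: 30.0
pos [ 0.4952 -0.0441  0.2736] yaw -11.7 | shift mm (cur axes) [-0.  -1.1 79.6] (target axes) [ 0.1 -1.1 79.6] turn deg [-0.   -0.05 -0.  ]
scene centre 0.5345 -0.1036 r 0.020 top 0.129 n 99 mean [ 0.5309 -0.1128]
scene centre 0.4390 -0.0834 r 0.021 top 0.129 n 101 mean [ 0.4347 -0.094 ]
scene centre 0.4894 -0.0675 r 0.005 top 0.129 n 17 mean [ 0.4902 -0.0669]
scene centre 0.5562 -0.0135 r 0.017 top 0.123 n 104 mean [ 0.5538 -0.018 ]
scene centre 0.4553 0.0005 r 0.019 top 0.131 n 80 mean [ 0.4527 -0.0068]
```

It hangs level (full weight on the hook, salt top up 27 mm). Raise 7 mm more and hold.

```bash
python3 -m crank '[[1,[0,0,-0.004],[0,0,0]],[1,[0,0,-0.003],[0,0,0]],[1,[0,0,0],[0,0,0]],[1,[0,0,0],[0,0,0]],[1,[0,0,0],[0,0,0]],[1,[0,0,0],[0,0,0]],[1,[0,0,0],[0,0,0]],[1,[0,0,0],[0,0,0]]]'
for i in 1 2 3 4 5; do python3 -m crank '[[1,[0,0,0],[0,0,0]],[1,[0,0,0],[0,0,0]],[1,[0,0,0],[0,0,0]],[1,[0,0,0],[0,0,0]],[1,[0,0,0],[0,0,0]],[1,[0,0,0],[0,0,0]],[1,[0,0,0],[0,0,0]],[1,[0,0,0],[0,0,0]]]' | egrep "time|tool_pos|wrist"; done
python3 -c "
from h import *
s=vision.snapshot('side');P,ok=cloud(s);c=s['color'].astype(int)
g=ok&(c[...,1]>c[...,0]+8)&(abs(P[...,0]-.5)<.12)&(abs(P[...,1]+.05)<.12)&(P[...,2]<.1);print(np.percentile(P[g][:,2],[1,5,50,95]))
jars(('scene',),.05)
a=s['color'][:,:,::-1];cv2.imwrite('pics/k4.png',cv2.resize(a[170:300,190:320],(520,520)))"
```

```text
time: 42.6
tool_pos: [0.495, -0.0441, 0.2802]
ee_rot: [3.141, 0.0, -0.204]
wrist_force: [0.3, -0.6, -9.2]
width: 0.0622
finger_force: 30.0
time: 43.4
tool_pos: [0.4951, -0.0441, 0.2803]
wrist_force: [0.0, -1.1, -9.2]
time: 44.2
tool_pos: [0.495, -0.0441, 0.2803]
wrist_force: [-0.4, 0.2, -9.5]
time: 45.0
tool_pos: [0.495, -0.0441, 0.2803]
wrist_force: [-0.7, 0.2, -9.4]
time: 45.8
tool_pos: [0.495, -0.0441, 0.2803]
wrist_force: [0.4, -0.1, -8.7]
time: 46.6
tool_pos: [0.495, -0.0441, 0.2803]
wrist_force: [0.2, 0.1, -10.3]
[0.00115613 0.04016828 0.05388625 0.07489931]
scene centre 0.5341 -0.1034 r 0.020 top 0.128 n 105 mean [ 0.5299 -0.1127]
scene centre 0.4570 -0.0774 r 0.038 top 0.128 n 123 mean [ 0.4433 -0.09  ]
scene centre 0.5551 -0.0144 r 0.016 top 0.129 n 98 mean [ 0.5531 -0.0182]
scene centre 0.4985 -0.0230 r 0.004 top 0.117 n 15 mean [ 0.4994 -0.023 ]
scene centre 0.4557 0.0009 r 0.020 top 0.132 n 85 mean [ 0.4527 -0.0075]
```

View pics/k4.png

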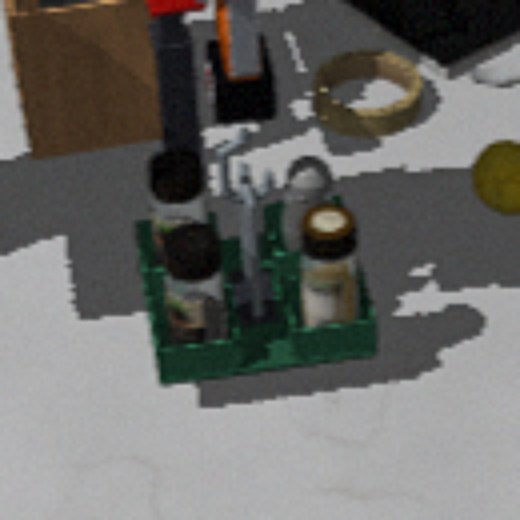

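The caddy hangs level about 32 mm clear, with a gap and shadow under it, held for over 4 s. Lower it gently.

```bash
python3 -m crank '[[1,[0,0,0.004],[0,0,0]],[1,[0,0,0.004],[0,0,0]],[1,[0,0,0.004],[0,0,0]],[1,[0,0,0.004],[0,0,0]],[1,[0,0,0.004],[0,0,0]],[1,[0,0,0.003],[0,0,0]],[1,[0,0,0.003],[0,0,0]],[1,[0,0,0.003],[0,0,0]]]'
python3 -m crank '[[1,[0,0,0.003],[0,0,0]],[1,[0,0,0.003],[0,0,0]],[1,[0,0,0.003],[0,0,0]],[1,[0,0,0.003],[0,0,0]],[1,[0,0,0.004],[0,0,0]],[1,[0,0,0.004],[0,0,0]],[1,[0,0,0.004],[0,0,0]],[1,[0,0,0.005],[0,0,0]]]'
python3 -m crank '[[1,[0,0,0.006],[0,0,0]],[1,[0,0,0.006],[0,0,0]],[1,[0,0,0.006],[0,0,0]],[1,[0,0,0.006],[0,0,0]],[1,[0,0,0.005],[0,0,0]],[1,[0,0,0],[0,0,0]],[1,[0,0,0],[0,0,0]]]'
python3 -c "
from h import *
go(.4415,-.032,.193,-11.7);jars(('scene',),.05)"
```

```text
time: 47.5
tool_pos: [0.4951, -0.0441, 0.2511]
ee_rot: [3.142, -0.0, -0.204]
wrist_force: [0.1, -0.2, -9.8]
width: 0.0615
finger_force: 30.0
time: 48.3
tool_pos: [0.4955, -0.044, 0.2231]
ee_rot: [-3.141, -0.002, -0.204]
wrist_force: [-0.6, 0.2, -3.3]
width: 0.062
finger_force: 30.0
time: 49.0
tool_pos: [0.4951, -0.0441, 0.1932]
ee_rot: [3.142, 0.0, -0.204]
wrist_force: [0.2, -0.0, -1.0]
width: 0.0616
finger_force: 30.0
pos [ 0.4951 -0.0441  0.1932] yaw -11.7 | shift mm (cur axes) [-54.9  -1.    0.2] (target axes) [-54.9  -1.    0.2] turn deg [0. 0. 0.]
scene centre 0.5365 -0.0995 r 0.023 top 0.114 n 173 mean [ 0.5349 -0.1052]
scene centre 0.4394 -0.0821 r 0.022 top 0.115 n 185 mean [ 0.4378 -0.0867]
scene centre 0.4916 -0.0513 r 0.019 top 0.124 n 48 mean [ 0.4875 -0.0538]
scene centre 0.5549 -0.0153 r 0.017 top 0.096 n 96 mean [ 0.5532 -0.0182]
scene centre 0.4570 0.0061 r 0.022 top 0.114 n 164 mean [0.4559 0.0005]
```

```bash
python3 -m crank '[[1,[-0.01,0,0],[0,0,0]],[1,[-0.014,0,0],[0,0,0]],[1,[-0.016,0,0],[0,0,0]],[1,[-0.018,0,0],[0,0,0]],[1,[0,0,0],[0,0,0]],[1,[0,0,-0.03],[0,0,0]],[1,[0,0,-0.04],[0,0,0]],[1,[0,0,-0.045],[0,0,0]]]'
python3 -m crank '[[1,[-0.03,-0.02,-0.03],[0,0,-1.4]],[1,[-0.03,-0.045,0],[0,0,-1.4]],[1,[0,-0.045,0],[0,0,0]],[1,[0,-0.045,0],[0,0,0]],[1,[0,-0.045,0],[0,0,0]],[1,[0,-0.045,0],[0,0,0]],[1,[0,-0.045,0],[0,0,0]],[1,[0,0,0],[0,0,0]]]'
python3 -c "
from h import *
jars(('scene',),.05);go(.4632,.2967,.31,-8.8)"
```

```text
time: 49.85
tool_pos: [0.4377, -0.0322, 0.3087]
ee_rot: [3.142, 0.002, -0.204]
wrist_force: [0.1, -1.1, -1.6]
width: 0.0618
finger_force: 30.0
time: 50.65
tool_pos: [0.428, 0.2661, 0.3365]
ee_rot: [-3.141, 0.002, -0.149]
wrist_force: [0.1, -0.3, -1.2]
width: 0.0615
finger_force: 30.0
scene centre 0.5361 -0.0996 r 0.022 top 0.114 n 172 mean [ 0.5348 -0.105 ]
scene centre 0.4382 -0.0835 r 0.022 top 0.115 n 182 mean [ 0.4381 -0.0867]
scene centre 0.4940 -0.0454 r 0.026 top 0.123 n 47 mean [ 0.4944 -0.0504]
scene centre 0.5542 -0.0135 r 0.016 top 0.097 n 93 mean [ 0.5523 -0.0182]
scene centre 0.4565 0.0049 r 0.022 top 0.115 n 158 mean [4.56e-01 2.00e-04]
pos [0.4279 0.2637 0.3371] yaw -8.66 | shift mm (cur axes) [ 30. -38.  27.] (target axes) [ 29.9 -38.   27.1] turn deg [0.07 0.1  0.14]
```

```bash
python3 -m crank '[[1,[0.015,-0.019,0.009],[0,0,0.1]],[1,[0.015,-0.019,0.009],[0,0,0]],[1,[0,0,0.009],[0,0,0]],[1,[0,0,0],[0,0,0]],[1,[0,0,0],[0,0,0]]]'
python3 - <<'E'
from h import *
go(.4637,.2968,.120,-8.8)
s=vision.snapshot('side');u,v=proj(s,tf()[0]).astype(int);a=s['color'][:,:,::-1];b=vision.snapshot('wrist')['color'][:,:,::-1]
cv2.imwrite('pics/k5.png',np.hstack([cv2.resize(a[max(0,v-40):v+100,max(0,u-70):u+70],(400,400)),cv2.resize(b[80:360,140:420],(400,400))]))
E
```

```text
time: 51.2
tool_pos: [0.4631, 0.2932, 0.3117]
ee_rot: [3.141, -0.0, -0.158]
wrist_force: [0.5, 0.0, -1.3]
width: 0.0614
finger_force: 30.0
pos [0.4631 0.2932 0.3117] yaw -9.07 | shift mm (cur axes) [ -0.   -3.7 191.7] (target axes) [  0.   -3.6 191.7] turn deg [ 0.02 -0.01 -0.27]
```

View pics/k5.png

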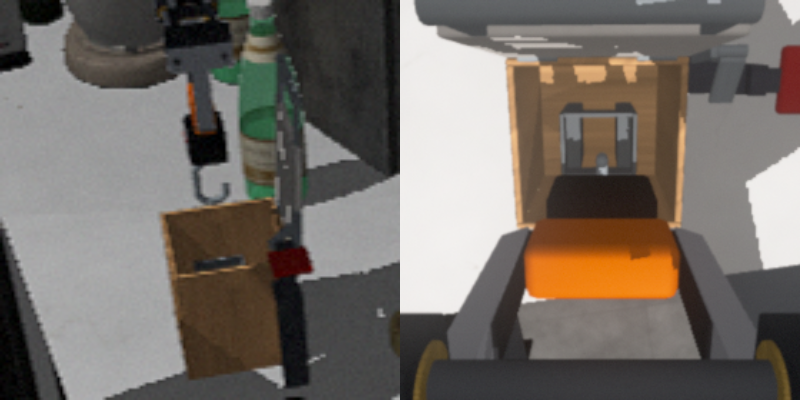

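The scale hangs upright over the holder, hook tip over the slot between the rails (600,160). Correct 3.6 mm and descend.

```bash
python3 -m crank '[[1,[0,-0.0035,0.02],[0,0,-0.25]],[1,[0,0,0.025],[0,0,0]],[1,[0,0,0.025],[0,0,0]],[1,[0,0,0.02],[0,0,0]],[1,[0,0,0.01],[0,0,0]],[1,[0,0,0],[0,0,0]],[1,[0,0,0],[0,0,0]]]'
python3 -c "
from h import *
go(.4637,.2968,.120,-8.8)"
```

```text
time: 52.0
tool_pos: [0.4644, 0.2979, 0.2127]
ee_rot: [-3.14, -0.002, -0.153]
wrist_force: [0.2, 0.6, -2.0]
width: 0.0616
finger_force: 30.0
pos [0.4644 0.2979 0.2127] yaw -8.76 | shift mm (cur axes) [-0.7  1.3 92.7] (target axes) [-0.5  1.2 92.7] turn deg [-0.07 -0.11  0.04]
```

```bash
python3 -m crank '[[1,[-0.0005,0.001,0.02],[0,0,0]],[1,[0,0,0.02],[0,0,0]],[1,[0,0,0.015],[0,0,0]],[1,[0,0,0.01],[0,0,0]],[1,[0,0,0],[0,0,0]],[1,[0,0,0],[0,0,0]]]'
python3 -m crank '[[1,[0,0,0.006],[0,0,0]],[1,[0,0,0.006],[0,0,0]],[1,[0,0,0.006],[0,0,0]],[1,[0,0,0],[0,0,0]],[1,[0,0,0],[0,0,0]]]'
python3 -c "
from h import *
go(.4637,.2968,.120,-8.8)"
```

```text
time: 52.6
tool_pos: [0.4638, 0.2971, 0.147]
ee_rot: [-3.141, -0.001, -0.153]
wrist_force: [-0.3, -0.5, -2.1]
width: 0.0621
finger_force: 30.0
time: 53.1
tool_pos: [0.4632, 0.2968, 0.1279]
ee_rot: [3.141, 0.001, -0.153]
wrist_force: [-0.5, 0.0, -1.6]
width: 0.0621
finger_force: 30.0
pos [0.4632 0.2968 0.1279] yaw -8.75 | shift mm (cur axes) [ 0.5 -0.1  7.9] (target axes) [ 0.5 -0.1  7.9] turn deg [0.03 0.03 0.05]
```

```bash
python3 -m crank '[[1,[0,0,0.004],[0,0,0]],[1,[0,0,0.003],[0,0,0]],[1,[0,0,0.001],[0,0,0]],[1,[0,0,0],[0,0,0]],[1,[0,0,0],[0,0,0]]]'
python3 -c "
from h import *
go(.4637,.2968,.120,-8.8)"
```

```text
time: 53.6
tool_pos: [0.4634, 0.2969, 0.1202]
ee_rot: [3.142, -0.0, -0.153]
wrist_force: [-0.5, 0.3, -2.1]
width: 0.0619
finger_force: 30.0
pos [0.4634 0.2969 0.1202] yaw -8.75 | shift mm (cur axes) [0.3 0.1 0.2] (target axes) [0.3 0.1 0.2] turn deg [ 0.   -0.01  0.05]
```

```bash
python3 -m crank '[[1,[0,0,0.001],[0,0,0]],[1,[0,0,0.001],[0,0,0]],[1,[0,0,0],[0,0,0]],[1,[0,0,0],[0,0,0]]]'
python3 -m crank '[[1,[0,0,0.001],[0,0,0]],[1,[0,0,0.001],[0,0,0]],[1,[0,0,0],[0,0,0]],[1,[0,0,0],[0,0,0]]]'
```

```text
time: 54.0
tool_pos: [0.4635, 0.2969, 0.1201]
ee_rot: [-3.141, -0.001, -0.153]
wrist_force: [-2.8, -1.5, 6.1]
width: 0.0617
finger_force: 30.0
time: 54.4
tool_pos: [0.4635, 0.2969, 0.12]
ee_rot: [-3.141, -0.002, -0.153]
wrist_force: [-5.7, -3.2, 13.3]
width: 0.0618
finger_force: 30.0
```

Seated (height same as at pickup, contact force up). Release and rise.

```bash
python3 -m crank '[[1,[0,0,-0.003],[0,0,0]],[0.2,[0,0,0],[0,0,0]],[0.2,[0,0,0],[0,0,0]],[0.2,[0,0,0],[0,0,0]],[0.2,[0,0,-0.03],[0,0,0]],[0.2,[0,0,-0.045],[0,0,0]],[0.2,[0,0,-0.045],[0,0,0]],[0.2,[-0.03,0,-0.045],[0,0,0]]]'
python3 -m crank '[[0.2,[-0.04,0,-0.045],[0,0,0]],[0.6,[0,0.045,-0.03],[0,0,0]],[1,[0,0.045,0],[0,0,0]],[1,[0,0.045,0],[0,0,0]],[1,[0,0,0],[0,0,0]],[1,[0,0,0],[0,0,0]],[1,[0,0,0],[0,0,0]]]'
python3 - <<'E'
from h import *
w=vision.snapshot('wrist');P,ok=cloud(w);c=w['color'].astype(int)
o=ok&(c[...,0]>150)&(c[...,2]<80)&(c[...,1]<140)&(c[...,1]>50)&(P[...,2]>.13)&(P[...,2]<.18)&(P[...,1]>.2); q=P[o]; print('grip',q.mean(0),len(q),cv2.minAreaRect(q[:,:2].astype(np.float32)*1000) if len(q)>9 else 0)
r=ok&(c[...,0]>100)&(c[...,1]<60)&(c[...,2]<60)&(P[...,2]>.185)&(P[...,2]<.22); q=P[r]; print('red',len(q),q.mean(0),cv2.minAreaRect(q[:,:2].astype(np.float32)*1000))
cv2.imwrite('pics/w6.png',w['color'][:,:,::-1])
go(.504,.142,.25,-9)
E
```

```text
time: 55.2
tool_pos: [0.4374, 0.3006, 0.2815]
ee_rot: [3.141, -0.0, -0.156]
wrist_force: [0.3, 0.7, 0.6]
width: 0.0749
finger_force: 0.0
time: 55.9
tool_pos: [0.3832, 0.1768, 0.3455]
ee_rot: [-3.142, 0.001, -0.152]
wrist_force: [0.1, 0.1, 0.3]
width: 0.0308
finger_force: 0.0
grip [0.4629886  0.29552618 0.14726296] 938 ((485.5504150390625, 319.2579650878906), (122.62456512451172, 48.6949577331543), 45.339599609375)
red 2006 [0.50601259 0.14568242 0.20174177] ((505.6313781738281, 145.68130493164062), (42.26898193359375, 41.767921447753906), 81.76383209228516)
pos [0.3832 0.177  0.3454] yaw -8.67 | shift mm (cur axes) [124.8  16.4  95.2] (target axes) [124.8  15.7  95.4] turn deg [0.01 0.06 0.33]
```

View pics/w6.png

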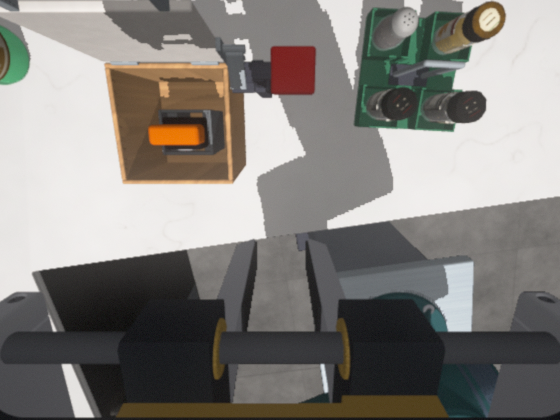

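The scale is back in its holder (grip at (175,135), same measured spot as before) and the caddy stands loaded. The paddle is at (293,70) → (0.506,0.1457,0.202). I'll turn the gripper 90° so its body clears the lid, then go over the paddle.

```bash
python3 -m crank '[[1,[0,0,0],[0,0,-8.2]],[1,[0,0,0],[0,0,-8.2]],[1,[0,0,0],[0,0,-8.2]],[1,[0,0,0],[0,0,-8.2]],[1,[0,0,0],[0,0,-8.2]],[1,[0,0,0],[0,0,-8.2]],[1,[0,0,0],[0,0,-8.2]],[1,[0,0,0],[0,0,-8.2]]]'
python3 -m crank '[[1,[0,0,0],[0,0,-8.2]],[1,[0,0,0],[0,0,-8.2]],[1,[0,0,0],[0,0,-8]],[1,[0,0,0],[0,0,0]],[1,[0,0,0],[0,0,0]]]'
python3 -c "
from h import *
go(.505,.139,.25,81)"
```

```text
time: 56.75
tool_pos: [0.3832, 0.1774, 0.3453]
ee_rot: [-3.141, 0.001, 1.0]
wrist_force: [-0.4, 0.1, 1.1]
width: 0.0004
finger_force: 0.0
time: 57.25
tool_pos: [0.3832, 0.1769, 0.3455]
ee_rot: [-3.141, 0.0, 1.417]
wrist_force: [0.0, -0.5, 0.5]
width: 0.0004
finger_force: 0.0
pos [0.3832 0.1769 0.3455] yaw 81.17 | shift mm (cur axes) [-18.7 126.3  95.4] (target axes) [-18.4 126.3  95.5] turn deg [-0.05  0.02  0.17]
```

```bash
python3 -m crank '[[1,[-0.018,0.01,0],[0,0,0]],[1,[0,0.038,0.02],[0,0,0]],[1,[0,0.04,0.03],[0,0,0]],[1,[0,0.038,0.03],[0,0,0]],[1,[0,0,0.015],[0,0,0]],[1,[0,0,0],[0,0,0]],[1,[0,0,0],[0,0,0]]]'
python3 -c "
from h import *
go(.505,.139,.202,81)"
```

```text
time: 57.95
tool_pos: [0.5044, 0.1397, 0.2519]
ee_rot: [3.141, -0.0, 1.418]
wrist_force: [0.1, -0.5, 0.8]
width: -0.0001
finger_force: 0.0
pos [0.5044 0.1397 0.2519] yaw 81.24 | shift mm (cur axes) [-0.6  0.7 49.9] (target axes) [-0.6  0.7 49.9] turn deg [ 0.03 -0.02  0.24]
```

```bash
python3 -m crank '[[1,[0,0,0.02],[0,0,0]],[1,[0,0,0.02],[0,0,0]],[1,[0,0,0.008],[0,0,0]],[1,[0,0,0.004],[0,0,0]],[1,[0,0,0.004],[0,0,0]],[1,[0,0,0.004],[0,0,0]],[1,[0,0,0.003],[0,0,0]],[1,[0,0,0],[0,0,0]]]'
python3 -m crank '[[1,[0,0,0.001],[0,0,0]],[1,[0,0,0],[0,0,0]],[1,[0,0,0],[0,0,0]],[1,[0,0,0],[0,0,0]],[1,[0,0,0],[0,0,0]],[1,[0,0,0],[0,0,0]],[1,[0,0,0],[0,0,0]],[1,[0,0,0],[0,0,0]]]'
python3 - <<'E'
from h import *
for n in ('scene','side'):
    s=vision.snapshot(n);P,ok=cloud(s); d=P-np.array([.474,.2945,0]); a=np.radians(-9); X=d[...,0]*np.cos(a)+d[...,1]*np.sin(a);Y=-d[...,0]*np.sin(a)+d[...,1]*np.cos(a)
    m=ok&(abs(Y)<.07)&(X>-.14)&(X<.11)&(P[...,2]>.14)&(P[...,2]<.36); print(n,m.sum(),np.percentile(P[m][:,2],[5,50,95,100]).round(3),np.percentile(X[m],[2,50,98]).round(3))
E
```

```text
time: 58.75
tool_pos: [0.5046, 0.1396, 0.1896]
ee_rot: [3.141, -0.001, 1.418]
wrist_force: [-3.9, 0.7, 5.4]
width: 0.0005
finger_force: 2.7
time: 59.55
tool_pos: [0.5047, 0.1396, 0.1886]
ee_rot: [3.141, -0.001, 1.418]
wrist_force: [-4.0, 0.2, 4.9]
width: -0.0
finger_force: 2.8
scene 570 [0.143 0.194 0.3   0.303] [-0.068 -0.016  0.055]
side 576 [0.143 0.199 0.295 0.299] [-0.069 -0.018  0.048]
```

The lid is falling. Wait, then rise and move clear.

```bash
python3 -m crank '[[1,[0,0,0],[0,0,0]],[1,[0,0,0],[0,0,0]],[1,[0,0,0],[0,0,0]],[1,[0,0,0],[0,0,0]],[1,[0,0,0],[0,0,0]],[1,[0,0,0],[0,0,0]],[1,[0,0,-0.01],[0,0,0]],[1,[0,0,-0.02],[0,0,0]]]'
python3 -m crank '[[1,[0,0,-0.04],[0,0,0]],[1,[0,0,-0.045],[0,0,0]],[1,[0,0,-0.045],[0,0,0]],[1,[-0.045,0,0],[0,0,0]],[1,[-0.045,-0.02,0],[0,0,0]],[1,[-0.045,-0.04,0],[0,0,0]],[1,[-0.045,-0.045,0],[0,0,0]],[1,[-0.045,-0.045,0],[0,0,0]]]'
python3 -m crank '[[1,[-0.045,0,0],[0,0,0]],[1,[-0.045,0,0],[0,0,0]],[1,[-0.045,0,0],[0,0,0]],[1,[0,0,0],[0,0,0]],[1,[0,0,0],[0,0,0]],[1,[0,0,0],[0,0,0]],[1,[0,0,0],[0,0,0]],[1,[0,0,0],[0,0,0]]]'
python3 - <<'E'
from h import *
jars(('scene',),.05)
for n in ('scene','side'):
    s=vision.snapshot(n);P,ok=cloud(s); d=P-np.array([.474,.2945,0]); a=np.radians(-9); X=d[...,0]*np.cos(a)+d[...,1]*np.sin(a);Y=-d[...,0]*np.sin(a)+d[...,1]*np.cos(a)
    m=ok&(abs(Y)<.06)&(X>-.14)&(X<.06)&(P[...,2]>.14)&(P[...,2]<.36); print(n,m.sum(),np.percentile(P[m][:,2],[5,50,95,100]).round(3),np.percentile(X[m],[2,50,98]).round(3))
    if n=='side': cv2.imwrite('pics/end.png',s['color'][:,:,::-1])
E
```

```text
time: 60.45
tool_pos: [0.5049, 0.1391, 0.2165]
ee_rot: [-3.141, 0.001, 1.418]
wrist_force: [0.9, -0.7, -0.3]
width: 0.0005
finger_force: 0.0
time: 61.25
tool_pos: [0.3513, -0.0391, 0.3474]
ee_rot: [3.139, 0.001, 1.418]
wrist_force: [-0.3, -1.0, -0.7]
width: 0.0007
finger_force: 0.0
time: 62.05
tool_pos: [0.3322, -0.1701, 0.3473]
ee_rot: [3.141, 0.0, 1.421]
wrist_force: [0.0, 0.1, -0.9]
width: 0.0006
finger_force: 0.0
scene centre 0.5366 -0.0998 r 0.022 top 0.114 n 170 mean [ 0.535 -0.105]
scene centre 0.4386 -0.0831 r 0.023 top 0.115 n 183 mean [ 0.438  -0.0866]
scene centre 0.4940 -0.0452 r 0.026 top 0.123 n 47 mean [ 0.4943 -0.0505]
scene centre 0.5537 -0.0143 r 0.017 top 0.096 n 90 mean [ 0.5522 -0.0179]
scene centre 0.4575 0.0051 r 0.024 top 0.115 n 160 mean [0.456 0.   ]
scene 157 [0.155 0.159 0.162 0.164] [-0.123  0.02   0.057]
side 163 [0.154 0.16  0.164 0.166] [-0.124  0.003  0.04 ]
```

View pics/end.png

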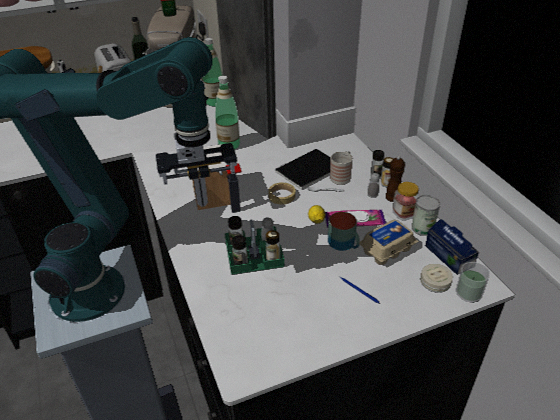

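The final view shows the lid shut (~0.16 m flat), the caddy with four containers at (255,250) and the arm clear of everything. Tape, mug and lemon are where they were. Handing in.

```bash
python3 -m crank '[[1,[0,0,0],[0,0,0]],[1,[0,0,0],[0,0,0]],[1,[0,0,0],[0,0,0]],[1,[0,0,0],[0,0,0]],[1,[0,0,0],[0,0,0]]]'; python3 -c "
from bench import robot
print(robot.close_job())"
```

```text
time: 62.7
tool_pos: [0.3317, -0.1712, 0.347]
ee_rot: [3.142, 0.0, 1.418]
wrist_force: [-0.9, -0.1, -0.6]
width: 0.0004
finger_force: 0.0
the job is handed in; nothing more can be done
None
```

The job is done and handed in at 62.7 s: all four spice containers are in the caddy, which hung about 3 cm clear on the scale for over 4 s and was set down gently; the scale is back in its holder, the lid is shut, and the tape, mug and lemon were not touched.

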